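# Shingle the paint sample boards and start the drying timer

### The arm

A 6-joint arm with a two-finger parallel gripper is mounted at the origin on the work surface. World frame = base frame: x ahead of the robot, y to its left, z up, the work surface at z = 0. Lengths are in m, angles in rad, forces in N, time in s.
With the tool pointing down it reaches from about 0.35 to 0.775 m from the base axis. Payload 7.3 kg.
Tool frame: the origin (TCP) lies between the finger pads; the fingertips stand 25 mm ahead of it and the grasp point (between the pads) lies 6 mm ahead of it; y points along the fingers, z is the direction in which the jaws open and shut, and the axes are right-handed (so a half turn about y gives the same grasp; the last joint's range is limited). The gripper opens to 92 mm and grips with 3 to 60 N. Pads are 19 mm wide; open, the fingers measure 130 mm over their backs; the gripper's body (75 mm by 190 mm) begins 47 mm behind the grasp point.
Start: joints at [-1.337, 0.342, 1.524, -0, 1.275, -0.146], TCP at [0.195, -0.488, 0.252] pointing down, gripper open.
Joint ranges: [-2.53, 2.53], [-0.77, 2.02], [0.04, 2.7], [-1, 4.14], [0.28, 2.66], [-3.11, 3.11]. Speed limits (rad/s): [2.57, 2.57, 3.14, 3.14, 3.14, 3.14].

### API

Orientations are given as [roll, pitch, yaw] about the fixed x, y, z axes, in that order (R = Rz(yaw) Ry(pitch) Rx(roll)).
In Python, from cell import sensors, read_camera, hand_in gives the robot as it stands. The module is installed in compiled form; this text tells all that it offers.
- The arm moves only by the tool send_rows, never from a script. Its argument "motion" is a list that holds one entry, the list of rows, each a list of 4 numbers: the shift along the tool's x, y, z in m, then the turn about the tool's y in degrees. In form: [[[tx, ty, tz, twist], ...]]. A call has 1 to 8 rows; each row is the pose to reach, as a shift and turn from the pose measured when the call began, along the tool's axes at that moment; what a row does not reach only later rows make up. A row lasts 1/10 s, in which the tool goes at most 50 mm and 8.59 degrees, less where a joint would pass 70% of its speed; a pose out of reach is approached as far as the arm can. A call with a gripper value outside its range is refused whole. "gripper" is the opening, from 0 (shut) to 1 (fully open), set as the call begins (left out, the last holds). The fingers move at their own pace and stop on an object; "grip_force" is the grip in N (left out, the last holds). Time passes only in rows, so rows that repeat a pose let the fingers close. It gives the time, the measured TCP pose, the force and the opening at its end, in the units of the state.
- sensors.observe(): the state, without advancing time (a new reading comes with each control period).
- read_camera(name): name is "scene" or "top" or "wrist"; returns a dict with "frame" (384x512x3 uint8, red, green, blue), "fx", "fy", "cx", "cy" (pixels), "extrinsics" (4x4, takes a point from world to camera coordinates). Camera axes: x right, y up, looking along -z (the intrinsics and any distortion apply to the point x, -y, -z); pixel columns grow to the right and rows downward; lengths in m; the calibration is good to about 2 mm. The wrist camera is an equidistant fisheye: a pixel r from the principal point sees the ray r / f radians off the axis. A picture is of the moment at which its call begins. There is no depth.
- hand_in(): hands the job in, once; it reports no verdict.
The state is a dict: "time": time; "qpos": joint angles; "qvel": joint speeds; "joint_efforts": joint torques, N m; "tool_pos": TCP position; "tool_rot": TCP orientation; "contact_force": force on the tool from outside, world axes, zero at the start; "torque": the same for the moment, N m; "opening": finger opening in m.
Only numpy, scipy, OpenCV 4.12 (cv2) and the standard library are available. Lean on these libraries where they do the work, as an engineer would, in place of code of your own. Each camera call takes 0.05 s, during which the arm holds its last target.

### The job

Clear the sanding block and the sanding stick out of the long tray into the open orange box, then lay all the grey sample boards in one straight overlapping row along the middle of the tray: the first flat on the floor with its painted end close up against the tall stop, each next board resting on the one before and covering about the last third of it, all painted ends towards the stop so that every painted band shows. When the row is complete, press the black dome key on the white timer box just until it clicks through (the force drops), without squashing it on to its bottom, and let it come back up. Leave the bottles, jar and cup where they stand.

Things in the scene. Friction and masses are not known exactly. Their poses are not given: they have to be found in the camera images.
- board1: grey primed sample board, 80 x 50 x 8 mm, 30 g; origin: centre of its underside; +x along its 80 mm length towards its plain end, z up. A 20 mm wide yellow painted band crosses the top at its -x end. All boards are alike, four to six are present (None: absent)
- board2: grey primed sample board, 80 x 50 x 8 mm, 30 g; origin: centre of its underside; +x along its 80 mm length towards its plain end, z up. A 20 mm wide yellow painted band crosses the top at its -x end. All boards are alike, four to six are present (None: absent)
- board3: grey primed sample board, 80 x 50 x 8 mm, 30 g; origin: centre of its underside; +x along its 80 mm length towards its plain end, z up. A 20 mm wide yellow painted band crosses the top at its -x end. All boards are alike, four to six are present (None: absent)
- board4: grey primed sample board, 80 x 50 x 8 mm, 30 g; origin: centre of its underside; +x along its 80 mm length towards its plain end, z up. A 20 mm wide yellow painted band crosses the top at its -x end. All boards are alike, four to six are present (None: absent)
- board5: grey primed sample board, 80 x 50 x 8 mm, 30 g; origin: centre of its underside; +x along its 80 mm length towards its plain end, z up. A 20 mm wide yellow painted band crosses the top at its -x end. All boards are alike, four to six are present (None: absent)
- board6: grey primed sample board, 80 x 50 x 8 mm, 30 g; origin: centre of its underside; +x along its 80 mm length towards its plain end, z up. A 20 mm wide yellow painted band crosses the top at its -x end. All boards are alike, four to six are present (None: absent)
- tray: long shallow wooden tray, fixed, 400 x 140 mm outside; origin: centre of its underside; +x runs along its length from the tall stop to the far end, z up. Floor 4 mm thick (its top at z 4 mm); low rims 5 mm thick, 12 mm high over the table, on both long sides and the far end; at the -x end a dark stop, 8 mm thick and 32 mm high. Inside 387 x 130 mm
- stop (a point): point on the tray's floor at the foot of the tall stop's inner face, middle of the tray's width; axes as the tray's (+x along the row, away from the stop; y across)
- block: wooden sanding block with a rubber sole, 70 (x) x 40 (y) x 28 mm, 90 g; origin: centre of its underside; lies in the tray at the start
- stick: wooden sanding stick with a rubber sole, 120 (x) x 24 (y) x 16 mm, 40 g; origin: centre of its underside; lies in the tray at the start
- bin: open orange plastic box, fixed, 160 (x) x 130 (y) x 30 mm high, walls and floor 4 mm; origin: centre of its underside
- timer: white timer box of the drying lamp, fixed, 120 (x) x 100 (y) x 40 mm high; origin: centre of its underside. On its top, 15 mm towards -x from the middle, a round black dome key 42 mm across in a grey collar
- key_top (a point): crown of the timer's dome key, 57 mm above the table at rest; it moves down with the key
- key (a joint): travel of the dome key, m, 0 at rest, growing as it is pressed straight down, hard stop at 0.0095. Its resistance rises to about 6 N at 2 mm, then gives way with a click: 3.4 N at 4 mm, under 1 N at 6 mm; then it rises steeply again, 7 N at 8 mm and 11 N at 9 mm as the key is squashed on its bottom. It springs back when let go
- dropper1: paint dropper bottle, 27 mm across, 80 mm high; bystander, to be left alone; origin: centre of its underside
- dropper2: paint dropper bottle, 27 mm across, 80 mm high; bystander, to be left alone; origin: centre of its underside
- dropper3: paint dropper bottle, 27 mm across, 80 mm high; bystander, to be left alone; origin: centre of its underside
- jar: small closed jar, 60 mm across, 60 mm high; bystander, to be left alone; origin: centre of its underside
- cup: white water cup, 70 mm across, 90 mm high; bystander, to be left alone; origin: centre of its underside

How it is judged:
On the way, in this order (a step that is already met when the one before it is completed fails the run):
1. the sanding block and stick lie in the orange box (x of block in the frame of bin between -0.06 and 0.06 m and y of block in the frame of bin between -0.06 and 0.06 m and z of block in the frame of bin between -0.002 and 0.045 m and x of stick in the frame of bin between -0.05 and 0.05 m and y of stick in the frame of bin between -0.06 and 0.06 m and z of stick in the frame of bin between -0.002 and 0.045 m), for 0.2 s.
2. all boards lie in one overlapping row from the stop (y of board1 in the frame of stop between -0.015 and 0.015 m and angle between the x axis of each of board1, board2, board3, board4, board5, board6 and the x axis of stop, either way round below 0.27 rad and z of each of board1, board2, board3, board4, board5, board6 in the frame of stop below 0.014 m and angle between each of board1, board2, board3, board4, board5, board6's own z axis and vertical below 0.24 rad and linear speed of each of board1, board2, board3, board4, board5, board6 below 0.03 m/s and x of stop in the frame of board1 below 0 m and ((x of board1 in the frame of stop between 0.038 and 0.052 m and z of board1 in the frame of stop between -0.003 and 0.004 m) or (x of board1 in the frame of board2 between 0.044 and 0.064 m and z of board1 in the frame of board2 between 0.003 and 0.0125 m) or (x of board1 in the frame of board3 between 0.044 and 0.064 m and z of board1 in the frame of board3 between 0.003 and 0.0125 m) or (x of board1 in the frame of board4 between 0.044 and 0.064 m and z of board1 in the frame of board4 between 0.003 and 0.0125 m) or (x of board1 in the frame of board5 between 0.044 and 0.064 m and z of board1 in the frame of board5 between 0.003 and 0.0125 m) or (x of board1 in the frame of board6 between 0.044 and 0.064 m and z of board1 in the frame of board6 between 0.003 and 0.0125 m)) and y of board2 in the frame of stop between -0.015 and 0.015 m and x of stop in the frame of board2 below 0 m and ((x of board2 in the frame of stop between 0.038 and 0.052 m and z of board2 in the frame of stop between -0.003 and 0.004 m) or (x of board2 in the frame of board1 between 0.044 and 0.064 m and z of board2 in the frame of board1 between 0.003 and 0.0125 m) or (x of board2 in the frame of board3 between 0.044 and 0.064 m and z of board2 in the frame of board3 between 0.003 and 0.0125 m) or (x of board2 in the frame of board4 between 0.044 and 0.064 m and z of board2 in the frame of board4 between 0.003 and 0.0125 m) or (x of board2 in the frame of board5 between 0.044 and 0.064 m and z of board2 in the frame of board5 between 0.003 and 0.0125 m) or (x of board2 in the frame of board6 between 0.044 and 0.064 m and z of board2 in the frame of board6 between 0.003 and 0.0125 m)) and y of board3 in the frame of stop between -0.015 and 0.015 m and x of stop in the frame of board3 below 0 m and ((x of board3 in the frame of stop between 0.038 and 0.052 m and z of board3 in the frame of stop between -0.003 and 0.004 m) or (x of board3 in the frame of board1 between 0.044 and 0.064 m and z of board3 in the frame of board1 between 0.003 and 0.0125 m) or (x of board3 in the frame of board2 between 0.044 and 0.064 m and z of board3 in the frame of board2 between 0.003 and 0.0125 m) or (x of board3 in the frame of board4 between 0.044 and 0.064 m and z of board3 in the frame of board4 between 0.003 and 0.0125 m) or (x of board3 in the frame of board5 between 0.044 and 0.064 m and z of board3 in the frame of board5 between 0.003 and 0.0125 m) or (x of board3 in the frame of board6 between 0.044 and 0.064 m and z of board3 in the frame of board6 between 0.003 and 0.0125 m)) and y of board4 in the frame of stop between -0.015 and 0.015 m and x of stop in the frame of board4 below 0 m and ((x of board4 in the frame of stop between 0.038 and 0.052 m and z of board4 in the frame of stop between -0.003 and 0.004 m) or (x of board4 in the frame of board1 between 0.044 and 0.064 m and z of board4 in the frame of board1 between 0.003 and 0.0125 m) or (x of board4 in the frame of board2 between 0.044 and 0.064 m and z of board4 in the frame of board2 between 0.003 and 0.0125 m) or (x of board4 in the frame of board3 between 0.044 and 0.064 m and z of board4 in the frame of board3 between 0.003 and 0.0125 m) or (x of board4 in the frame of board5 between 0.044 and 0.064 m and z of board4 in the frame of board5 between 0.003 and 0.0125 m) or (x of board4 in the frame of board6 between 0.044 and 0.064 m and z of board4 in the frame of board6 between 0.003 and 0.0125 m)) and y of board5 in the frame of stop between -0.015 and 0.015 m and x of stop in the frame of board5 below 0 m and ((x of board5 in the frame of stop between 0.038 and 0.052 m and z of board5 in the frame of stop between -0.003 and 0.004 m) or (x of board5 in the frame of board1 between 0.044 and 0.064 m and z of board5 in the frame of board1 between 0.003 and 0.0125 m) or (x of board5 in the frame of board2 between 0.044 and 0.064 m and z of board5 in the frame of board2 between 0.003 and 0.0125 m) or (x of board5 in the frame of board3 between 0.044 and 0.064 m and z of board5 in the frame of board3 between 0.003 and 0.0125 m) or (x of board5 in the frame of board4 between 0.044 and 0.064 m and z of board5 in the frame of board4 between 0.003 and 0.0125 m) or (x of board5 in the frame of board6 between 0.044 and 0.064 m and z of board5 in the frame of board6 between 0.003 and 0.0125 m)) and y of board6 in the frame of stop between -0.015 and 0.015 m and x of stop in the frame of board6 below 0 m and ((x of board6 in the frame of stop between 0.038 and 0.052 m and z of board6 in the frame of stop between -0.003 and 0.004 m) or (x of board6 in the frame of board1 between 0.044 and 0.064 m and z of board6 in the frame of board1 between 0.003 and 0.0125 m) or (x of board6 in the frame of board2 between 0.044 and 0.064 m and z of board6 in the frame of board2 between 0.003 and 0.0125 m) or (x of board6 in the frame of board3 between 0.044 and 0.064 m and z of board6 in the frame of board3 between 0.003 and 0.0125 m) or (x of board6 in the frame of board4 between 0.044 and 0.064 m and z of board6 in the frame of board4 between 0.003 and 0.0125 m) or (x of board6 in the frame of board5 between 0.044 and 0.064 m and z of board6 in the frame of board5 between 0.003 and 0.0125 m))), for 0.2 s.
3. the dome key has clicked through (pressed beyond 3 mm) (value of joint key above 0.003 m).
At the end, for the whole second after the job is handed in: Boards at rest in the tray, within 15 mm of its middle line and 12 degrees of straight: one flat, 0 to 12 mm from the stop; each other on top of one, 44 to 64 mm further along (covering 16 to 36 mm), painted ends to the stop. Block and stick in the orange box, key back up (under 1.5 mm) (all of step 1 and all of step 2 and value of joint key below 0.0015 m); the robot touches nothing.
It fails at once if the dome key is squashed on its bottom (beyond 8 mm) (value of joint key above 0.008 m).
It fails at once if a bystander is moved more than 30 mm or knocked over (distance of any of dropper1, dropper2, dropper3, jar, cup from where it was at the start of the episode above 0.03 m or angle between any of dropper1, dropper2, dropper3, jar, cup's own z axis and vertical above 0.5 rad).
Of board1, board2, board3, board4, board5, board6 only 4 to 6 are there at a start; the rules pass over those that are not, and their reading is None.
At some moment in a run one of block, stick, board1, board2, board3, board4, board5, board6 may be knocked a few centimetres aside while the robot is not near it.
Once in a run the grip may slacken for a moment while it holds something.
It also fails if it takes over 210 s, if anything falls off the work surface, if the arm or the gripper's body presses on something with over 40 N, if the wrist force passes 120 N, or if a joint passes its speed limit or range.

## Working session

There is one attempt and no reset: what is moved stays moved. The work goes in short steps, Python scripts to look and compute and a tool call to move; the robot and the scene stay as the last step left them, time stands still between calls to the robot, and variables do not carry over. Pictures are saved under pics/ and viewed, and the job is handed in when it is done.

Besides the shell and the picture viewer there is one more tool, called after "Request:" as a command line: name --argument value ..., lists and objects as JSON in quotes. send_rows: Moves the arm, as the interface text tells. Its arguments: {"type":"object","properties":{"motion":{"type":"array"},"gripper":{"type":"number"},"grip_force":{"type":"number"}},"required":["motion"]}

```bash
mkdir -p pics; cat > h.py <<'E'
from cell import sensors, read_camera, hand_in
import numpy as np, cv2
from scipy.spatial.transform import Rotation as R
def shot(n,fn):
    c=read_camera(n); cv2.imwrite('pics/'+fn,cv2.cvtColor(c['frame'],cv2.COLOR_RGB2BGR)); return c
def ray(c,u,v):
    E=np.array(c['extrinsics']); x=(u-c['cx'])/c['fx']; y=(v-c['cy'])/c['fy']
    d=np.array([x,-y,-1.]); o=-E[:3,:3].T@E[:3,3]; return o,E[:3,:3].T@d
def rayf(c,u,v):
    E=np.array(c['extrinsics']); x=(u-c['cx'])/c['fx']; y=(v-c['cy'])/c['fy']
    r=np.hypot(x,y); s=np.sin(r)/r if r>1e-9 else 1
    d=np.array([x*s,-y*s,-np.cos(r)]); o=-E[:3,:3].T@E[:3,3]; return o,E[:3,:3].T@d
def atz(c,u,v,z,f=False):
    o,d=(rayf if f else ray)(c,u,v); return o+d*(z-o[2])/d[2]
def proj(c,p):
    E=np.array(c['extrinsics']); q=E[:3,:3]@np.array(p)+E[:3,3]
    return c['cx']+c['fx']*q[0]/-q[2], c['cy']+c['fy']*-q[1]/-q[2]
E
python3 - <<'E'
from h import *
s=sensors.observe(); print(s)
for n in ['top','scene','wrist']:
    c=shot(n,n+'0.png'); print(n,c['fx'],c['fy'],c['cx'],c['cy'],np.round(np.array(c['extrinsics']),4).tolist())
print(R.from_euler('xyz',s['tool_rot']).as_matrix().round(3))
E
```

```text
{'time': 0.0, 'qpos': array([-1.33699389e+00,  3.42754230e-01,  1.52501963e+00,  9.39496775e-06,
        1.27541856e+00, -1.45964834e-01]), 'qvel': array([-0.00047159, -0.00113811, -0.00145872, -0.00078073, -0.00062603,
       -0.00012166]), 'joint_efforts': array([-1.94169712e-03, -4.31246710e+01, -2.44226253e+01,  7.15201395e-02,
        5.60235931e-02, -1.31094862e-04]), 'tool_pos': array([ 0.19457225, -0.48720943,  0.25102768]), 'tool_rot': array([-1.57237778e+00,  2.41570406e-04, -2.76182832e+00]), 'contact_force': array([ 0.2632032 , -0.29051039, -0.12444505]), 'torque': array([ 0.00702421, -0.01232853, -0.01627442]), 'opening': 0.0917823628816075}
top 381.75831959597673 381.75831959597673 256.54019243507076 195.13341866281797 [[0.069, -0.9976, -0.0002, -0.0269], [0.9763, 0.0674, 0.2059, -0.6091], [-0.2053, -0.0144, 0.9786, -1.1764], [0.0, 0.0, 0.0, 1.0]]
scene 394.0882008878195 394.0882008878195 255.0856021480018 186.96081280789429 [[-0.6188, 0.7855, -0.0009, 0.3962], [-0.4773, -0.375, 0.7947, 0.2452], [0.6239, 0.4922, 0.607, -1.5395], [0.0, 0.0, 0.0, 1.0]]
wrist 297.3186396354542 297.3186396354542 253.15172694152022 193.55369641714228 [[0.3711, -0.9286, -0.0029, -0.5233], [0.895, 0.3585, -0.2654, 0.0336], [0.2475, 0.0959, 0.9641, -0.3928], [0.0, 0.0, 0.0, 1.0]]
[[-0.929 -0.     0.371]
 [-0.371  0.002 -0.929]
 [-0.    -1.    -0.002]]
```

View pics/top0.png

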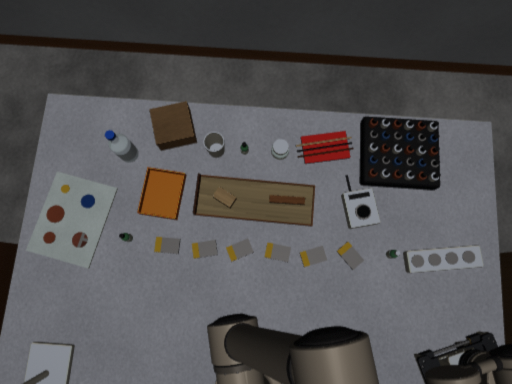

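View pics/scene0.png

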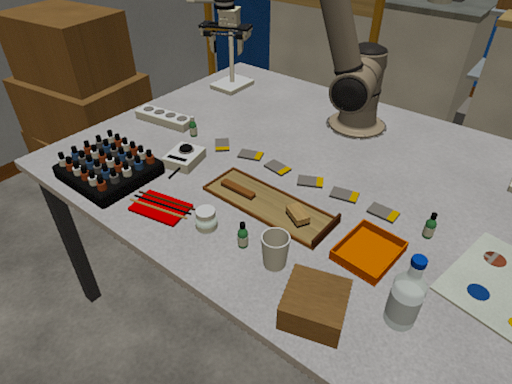

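View pics/wrist0.png

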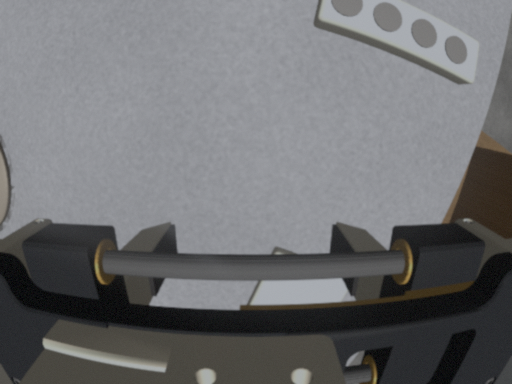

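```bash
cat > meas.py <<'E'
from h import *
def masks(c):
    f=c['frame']; hsv=cv2.cvtColor(f,cv2.COLOR_RGB2HSV); return f,hsv
def show(c,fn,x0,x1,y0,y1,k):
    im=cv2.cvtColor(c['frame'],cv2.COLOR_RGB2BGR)[y0:y1,x0:x1]
    cv2.imwrite('pics/'+fn,cv2.resize(im,None,fx=k,fy=k,interpolation=cv2.INTER_CUBIC))
def bands(c,z=0.008,amin=25):
    f=c['frame'];hsv=cv2.cvtColor(f,cv2.COLOR_RGB2HSV)
    m=cv2.inRange(hsv,(18,140,90),(30,255,255))
    n,l,st,ce=cv2.connectedComponentsWithStats(m)
    out=[]
    for i in range(1,n):
        if st[i,4]<amin: continue
        out.append((ce[i].round(1),st[i,4],atz(c,*ce[i],z)[:2].round(4)))
    return out
E
python3 - <<'E'
from meas import *
c=read_camera('top'); show(c,'t1a.png',120,380,110,280,3)
for b in bands(c,.008,10): print(b)
print(proj(c,(0,0,0)))
f=c['frame']; hsv=cv2.cvtColor(f,cv2.COLOR_RGB2HSV)
for p in [(160,244),(175,246),(225,198),(287,200),(215,200),(198,195),(162,194),(350,247),(240,235)]: print(p,f[p[1],p[0]],hsv[p[1],p[0]])
E
```

```text
(array([ 64.9, 188.4]), np.int32(48), array([0.5996, 0.6694]))
(array([158. , 243.9]), np.int32(82), array([0.4344, 0.3299]))
(array([195.2, 250. ]), np.int32(82), array([0.4226, 0.2049]))
(array([268.5, 249.9]), np.int32(82), array([ 0.4397, -0.0363]))
(array([343.9, 248.3]), np.int32(81), array([ 0.4622, -0.2838]))
(array([231.2, 252.9]), np.int32(78), array([0.4214, 0.0859]))
(array([304.5, 258.4]), np.int32(82), array([ 0.4202, -0.1557]))
(np.float64(247.80434748626968), np.float64(392.7907775457299))
(160, 244) [121  97  32] [ 22 188 121]
(175, 246) [93 91 90] [10  8 93]
(225, 198) [111  91  64] [ 17 108 111]
(287, 200) [75 48 28] [ 13 160  75]
(215, 200) [90 78 57] [19 93 90]
(198, 195) [41 34 24] [ 18 106  41]
(162, 194) [133  79  25] [ 15 207 133]
(350, 247) [112  96  58] [ 21 123 112]
(240, 235) [111 112 118] [116  15 118]
```

View pics/t1a.png

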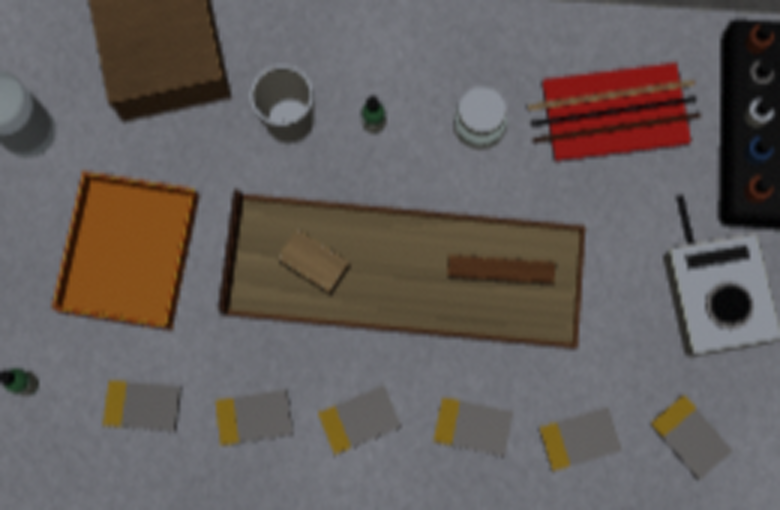

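```bash
cat >> meas.py <<'E'
K=4
def comps(c,x0,x1,y0,y1,fun,zs,amin=300):
    f=cv2.resize(c['frame'][y0:y1,x0:x1],None,fx=K,fy=K,interpolation=cv2.INTER_CUBIC).astype(int)
    m=fun(f).astype(np.uint8)*255
    m=cv2.morphologyEx(m,cv2.MORPH_OPEN,np.ones((3,3)))
    cs,_=cv2.findContours(m,cv2.RETR_EXTERNAL,cv2.CHAIN_APPROX_NONE)
    out=[]
    for k in cs:
        if cv2.contourArea(k)<amin*K*K/16: continue
        w=np.array([atz(c,(p[0][0]+.5)/K-.5+x0,(p[0][1]+.5)/K-.5+y0,zs)[:2] for p in k],np.float32)
        (cx,cy),(a,b),an=cv2.minAreaRect(w*1000)
        if a<b: a,b,an=b,a,an+90
        out.append((np.round(np.array([cx,cy]),1).tolist(),round(a,1),round(b,1),round((an+90)%180-90,1)))
    return sorted(out,key=lambda t:-t[0][1])
E
python3 - <<'E'
from meas import *
c=read_camera('top')
print('boards xy mm, L,W, angle of long axis from world x')
for o in comps(c,140,380,232,275,lambda f:(f[...,0]-f[...,2]>-2)&(f.sum(2)>200),.008): print(o)
print('bin');
for o in comps(c,125,195,160,225,lambda f:(f[...,0]-f[...,2]>45),.015): print(o)
print('tray')
for o in comps(c,190,325,165,235,lambda f:(f[...,0]-f[...,2]>3),.01): print(o)
print('stick')
for o in comps(c,260,312,185,215,lambda f:(f[...,0]-f[...,2]>30)&(f[...,1]<68),.016): print(o)
print('blk')
for o in comps(c,205,245,182,215,lambda f:(f[...,0]>102),.028): print(o)
print('timer')
for o in comps(c,330,390,185,232,lambda f:(f.min(2)>140),.04): print(o)
for o in comps(c,350,380,200,225,lambda f:(f.max(2)<45),.055): print(o)
E
```

```text
boards xy mm, L,W, angle of long axis from world x
([434.0, 301.9], 84.1, 57.8, -89.8)
([429.4, 177.8], 83.5, 57.9, -77.0)
([433.9, 61.2], 82.9, 57.6, -64.0)
([435.7, -63.6], 83.3, 57.2, 80.6)
([430.0, -181.8], 82.7, 57.2, -70.0)
([443.1, -303.9], 83.2, 56.6, 44.0)
bin
([606.5, 338.6], 163.5, 134.1, -5.1)
tray
([605.4, 23.4], 406.8, 146.6, 88.2)
stick
([613.4, -86.2], 122.5, 27.6, 89.5)
blk
([605.2, 125.0], 68.3, 37.1, 58.2)
timer
([582.4, -333.0], 40.5, 39.7, -89.1)
```

```bash
cat >> h.py <<'E'
def st():
    s=sensors.observe(); M=R.from_euler('xyz',s['tool_rot']).as_matrix(); return s,np.array(s['tool_pos']),M,np.degrees(np.arctan2(M[1,2],M[0,2]))
def plan(x,y,z,phi):
    """target TCP mm, jaw angle deg -> shift mm / twist deg from the present pose"""
    s,p,M,f=st(); d=M.T@(np.array([x,y,z])/1000-p)
    tw=-(((phi-f)+90)%180-90)
    print('t=%.1f at'%s['time'],(p*1000).round(1),'phi %.1f'%f,'open %.1f'%(s['opening']*1000),'F',np.round(s['contact_force'],1),'-> shift',d.round(4),'twist %.1f'%tw)
    return d,tw
E
python3 - <<'E'
from h import *
plan(605,125,200,-31.8)
E
```

```text
t=0.2 at [ 194.6 -487.4  251.4] phi -68.2 open 92.0 F [-0.2 -0.  -0.1] -> shift [-0.6082  0.0518 -0.4166] twist -36.4
```

Request:
send_rows --motion '[[[-0.3,0.025,-0.2,0],[-0.3,0.025,-0.2,0],[-0.3,0.025,-0.2,0],[-0.3,0.025,-0.2,0],[-0.3,0.025,-0.2,0],[-0.3,0.025,-0.2,0],[-0.3,0.025,-0.2,0],[-0.3,0.025,-0.2,0]]]' --gripper 0.7

```text
time: 1.05
tool_pos: [0.4006, -0.1867, 0.2263]
tool_rot: [-1.573, 0.001, -2.757]
contact_force: [0.4, -0.5, -0.1]
opening: 0.0641
```

Request:
send_rows --motion '[[[-0.308,0.025,-0.216,-36.4],[-0.308,0.025,-0.216,-36.4],[-0.308,0.025,-0.216,-36.4],[-0.308,0.025,-0.216,-36.4],[-0.308,0.025,-0.216,-36.4],[-0.308,0.025,-0.216,-36.4],[-0.308,0.025,-0.216,-36.4],[-0.308,0.025,-0.216,-36.4]]]'

```text
time: 1.85
tool_pos: [0.6064, 0.1315, 0.2012]
tool_rot: [-1.572, 0.002, -2.12]
contact_force: [1.0, -0.8, -0.2]
opening: 0.0645
```

```bash
python3 - <<'E'
from h import *
c=shot('wrist','w1.png'); plan(605,125,33,-31.8)
E
```

```text
t=1.9 at [607.6 134.3 200.7] phi -31.4 open 64.0 F [-1.2  2.1 -0.9] -> shift [0.01   0.1677 0.0028] twist 0.4
```

View pics/w1.png

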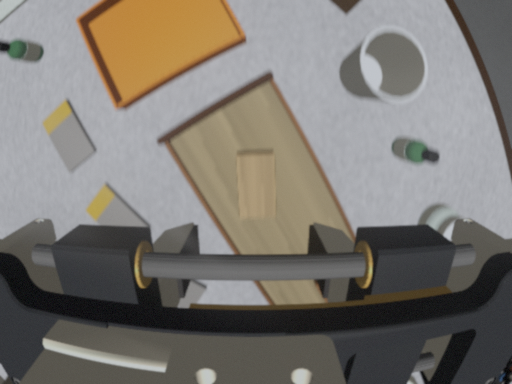

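```bash
python3 - <<'E'
from h import *
c=read_camera('wrist')
for p in [(237,151),(275,151),(276,218),(240,218)]: print('blk',atz(c,*p,.032,True)*1000//.1/10)
for p in [(160,139),(270,75)]: print('stoptop',(atz(c,*p,.032,True)*1000).round(1))
for p in [(169,143),(273,83)]: print('stopinner?',(atz(c,*p,.032,True)*1000).round(1))
for p in [(80,22),(120,106),(244,38),]: print('bin',(atz(c,*p,.03,True)*1000).round(1))
E
python3 - <<'E'
import cv2
im=cv2.imread('pics/w1.png')[60:240,140:340]; cv2.imwrite('pics/w1z.png',cv2.resize(im,None,fx=4,fy=3.3,interpolation=cv2.INTER_CUBIC)[:600])
E
```

```text
blk [611.  172.9  32. ]
blk [644.4 152.6  32. ]
blk [608.5  89.1  32. ]
blk [575.1 109.5  32. ]
stoptop [548.8 227.6  32. ]
stoptop [680.4 222.2  32. ]
stopinner? [554.8 218.5  32. ]
stopinner? [678.7 213.6  32. ]
bin [537.2 405.4  30. ]
bin [529.1 284.6  30. ]
bin [678.8 269.9  30. ]
```

View pics/w1z.png

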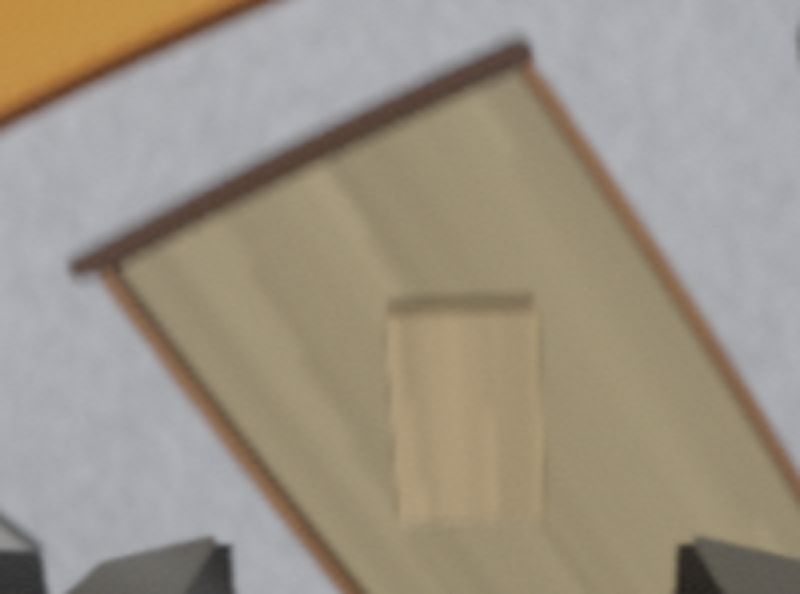

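```bash
python3 - <<'E'
from h import *
plan(607.5,128.5,33,-29.5)
E
```

```text
t=1.9 at [606.3 131.8 200.7] phi -31.4 open 64.1 F [-0.3 -0.1  0.1] -> shift [0.0026 0.1677 0.003 ] twist -1.9
```

Request:
send_rows --motion '[[[0.003,0.168,0.003,-2],[0.003,0.168,0.003,-2],[0.003,0.168,0.003,-2],[0.003,0.168,0.003,-2],[0.003,0.168,0.003,-2],[0.003,0.168,0.003,-2],[0.003,0.168,0.003,-2]]]'

```text
time: 2.65
tool_pos: [0.6073, 0.127, 0.0329]
tool_rot: [-1.572, 0.002, -2.084]
contact_force: [-0.0, -0.1, 0.9]
opening: 0.0641
```

Request:
send_rows --motion '[[[0,0,0,0],[0,0,0,0],[0,0,0,0],[0,0,0,0],[0,0,0,0],[0,0,0,0]]]' --gripper 0.0 --grip_force 25

```text
time: 3.25
tool_pos: [0.6073, 0.127, 0.0331]
tool_rot: [-1.572, 0.002, -2.084]
contact_force: [-0.5, -0.6, 1.3]
opening: 0.0397
```

Request:
send_rows --motion '[[[0,-0.04,0,0],[0,-0.08,0,0],[0,-0.12,0,0],[0,-0.12,0,0],[0,-0.12,0,0]]]'

```text
time: 3.75
tool_pos: [0.6075, 0.1268, 0.1536]
tool_rot: [-1.571, 0.003, -2.084]
contact_force: [0.4, 0.1, -2.2]
opening: 0.0399
```

```bash
python3 - <<'E'
from h import *
plan(606,310,160,-5)
c=shot('wrist','w2.png')
E
```

```text
t=3.8 at [607.5 126.8 153.6] phi -29.4 open 39.9 F [ 0.4  0.1 -2.2] -> shift [-0.1589 -0.0059 -0.0913] twist -24.4
```

View pics/w2.png

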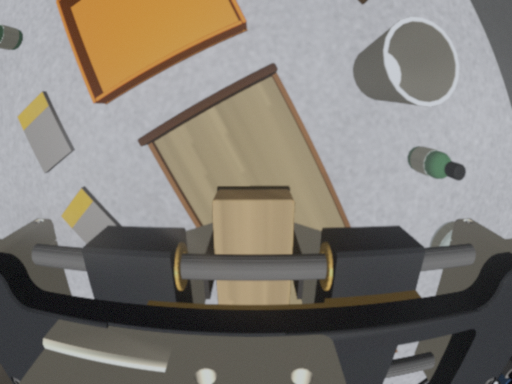

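```bash
python3 - <<'E'
from h import *
plan(605,327,150,-95)
c=read_camera('wrist')
for p in [(149,143),(275,74)]: print((atz(c,*p,.032,True)*1000).round(1))
for p in [(98,100),(244,30)]: print((atz(c,*p,.03,True)*1000).round(1))
E
```

```text
t=3.8 at [606.6 126.7 152.1] phi -29.4 open 39.5 F [-0.5  0.1 -2.4] -> shift [-0.1737  0.0026 -0.0998] twist 65.6
[549.  215.5  32. ]
[674.7 211.1  32. ]
[524.9 278.9  30. ]
[671.4 258.9  30. ]
```

Request:
send_rows --motion '[[[-0.173,0.004,-0.1,66],[-0.173,0.004,-0.1,66],[-0.173,0.004,-0.1,66],[-0.173,0.004,-0.1,66],[-0.173,0.004,-0.1,66],[-0.173,0.004,-0.1,66],[-0.173,0.004,-0.1,66],[-0.173,0.004,-0.1,66]]]'

```text
time: 4.65
tool_pos: [0.6031, 0.3264, 0.145]
tool_rot: [-1.57, -0.007, 3.042]
contact_force: [0.3, -1.1, -1.6]
opening: 0.0398
```

```bash
python3 - <<'E'
from h import *
c=shot('wrist','w3.png')
plan(605,327,36,-95)
E
```

```text
t=4.7 at [603.2 326.3 145.1] phi -96.0 open 40.1 F [ 0.5 -0.6 -0.8] -> shift [-0.0025  0.1091 -0.001 ] twist -1.0
```

View pics/w3.png

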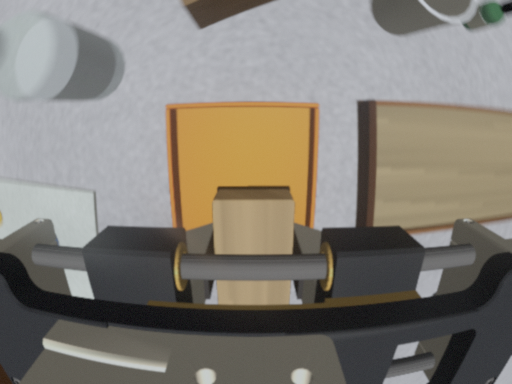

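```bash
python3 - <<'E'
from h import *
plan(605,327,36,-95)
c=read_camera('wrist')
for p in [(168,105),(318,104),(316,200),(173,200)]: print((atz(c,*p,.03,True)*1000).round(1))
for p in [(366,100),(366,232)]: print('stop',(atz(c,*p,.032,True)*1000).round(1))
E
```

```text
t=4.7 at [603.2 326.3 145.1] phi -96.0 open 40.1 F [ 0.5 -0.6 -0.8] -> shift [-0.0025  0.1091 -0.001 ] twist -1.0
[690.4 390.8  30. ]
[677.1 264.7  30. ]
[593.3 271.9  30. ]
[606.6 399.4  30. ]
stop [678.6 221.8  32. ]
stop [556.6 224.1  32. ]
```

Request:
send_rows --motion '[[[-0.002,0.05,0,0],[-0.002,0.09,0,0],[-0.002,0.109,0,0],[-0.002,0.109,0,0],[-0.002,0.109,0,0],[-0.002,0.109,0,0]]]'

```text
time: 5.35
tool_pos: [0.6046, 0.3261, 0.0363]
tool_rot: [-1.571, -0.007, 3.048]
contact_force: [-0.0, 0.2, -1.1]
opening: 0.0399
```

Request:
send_rows --motion '[[[0,0,0,0],[0,0,0,0],[0,0,0,0],[0,0,0,0]]]' --gripper 0.5

```text
time: 5.75
tool_pos: [0.6047, 0.3261, 0.0366]
tool_rot: [-1.571, -0.007, 3.048]
contact_force: [-0.6, 0.0, 0.3]
opening: 0.0462
```

Request:
send_rows --motion '[[[0,-0.04,0,0],[0,-0.09,0,0],[0,-0.13,0,0],[0,-0.13,0,0],[0,-0.13,0,0]]]'

```text
time: 6.25
tool_pos: [0.6059, 0.3262, 0.1679]
tool_rot: [-1.572, -0.004, 3.048]
contact_force: [-0.3, -0.4, -0.4]
opening: 0.0458
```

```bash
python3 - <<'E'
from meas import *
plan(613,-86,160,-1)
c=shot('wrist','w4.png')
t=read_camera('top')
for o in comps(t,260,312,185,215,lambda f:(f[...,0]-f[...,2]>30)&(f[...,1]<68),.02): print(o)
E
```

```text
t=6.2 at [605.9 326.2 167.9] phi -95.4 open 45.8 F [-0.3 -0.4 -0.4] -> shift [-0.0457  0.0072  0.4097] twist 85.6
([611.3, -86.3], 121.1, 26.7, 89.6)
```

View pics/w4.png

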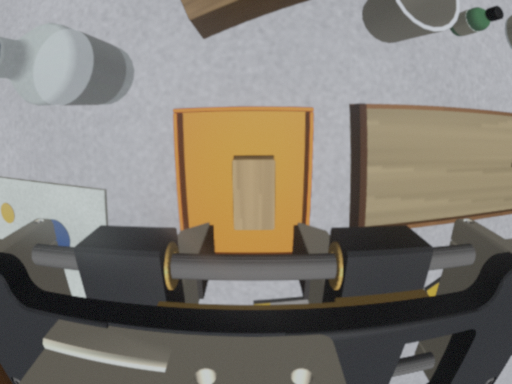

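Request:
send_rows --motion '[[[-0.046,0,0.41,-64],[-0.046,0,0.41,-64],[-0.046,0,0.41,-64],[-0.046,0,0.41,-64],[-0.046,0,0.41,-64],[-0.046,0,0.41,-64],[-0.046,0,0.41,-64],[-0.046,0,0.41,-64]]]'

```text
time: 7.15
tool_pos: [0.6107, -0.0638, 0.1632]
tool_rot: [-1.582, -0.006, -2.113]
contact_force: [1.3, -0.3, -0.8]
opening: 0.046
```

Request:
send_rows --motion '[[[0,0,0,-30],[0,0,0,-30],[0,0,0,-30],[0,0,0,-30],[0,0,0,-30],[0,0,0,-30],[0,0,0,-30]]]'

```text
time: 7.85
tool_pos: [0.6105, -0.0636, 0.1625]
tool_rot: [-1.585, 0.001, -1.591]
contact_force: [0.1, 0.1, 0.1]
opening: 0.0457
```

```bash
python3 - <<'E'
from meas import *
plan(612,-86,29,-1)
c=shot('wrist','w5.png')
E
```

```text
t=7.8 at [610.5 -63.6 162.5] phi -1.1 open 45.7 F [0.1 0.1 0.1] -> shift [0.0224 0.1335 0.0038] twist -0.1
```

View pics/w5.png

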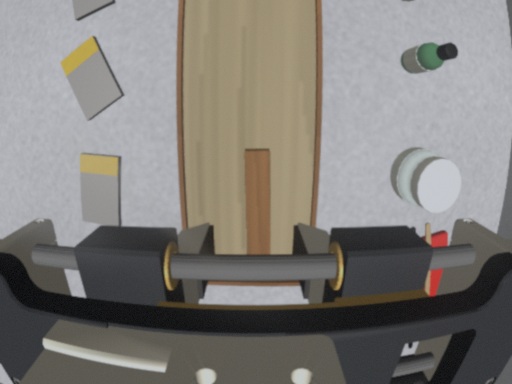

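```bash
python3 - <<'E'
from meas import *
c=read_camera('wrist')
for p in [(246,150),(270,150),(268,220),(248,220)]: print((atz(c,*p,.02,True)*1000).round(1))
for p in [(181,100),(321,100),(184,200),(316,200)]: print((atz(c,*p,.012,True)*1000).round(1))
E
```

```text
[602.8 -25.1  20. ]
[625.4 -25.5  20. ]
[623.  -95.1  20. ]
[603.1 -94.8  20. ]
[540.6  25.2  12. ]
[675.5  22.3  12. ]
[537.6 -75.5  12. ]
[672.3 -77.5  12. ]
```

Request:
send_rows --motion '[[[0.022,0.04,0.003,0],[0.022,0.08,0.003,0],[0.022,0.12,0.003,0],[0.022,0.132,0.003,0],[0.022,0.132,0.003,0],[0.022,0.132,0.003,0],[0.022,0.132,0.003,0]]]'

```text
time: 8.65
tool_pos: [0.612, -0.0856, 0.0316]
tool_rot: [-1.583, 0.0, -1.59]
contact_force: [-0.4, -0.4, 0.6]
opening: 0.0459
```

Request:
send_rows --motion '[[[0,0,0,0],[0,0,0,0],[0,0,0,0],[0,0,0,0],[0,0,0,0],[0,0,0,0]]]' --gripper 0.0

```text
time: 9.25
tool_pos: [0.6121, -0.0856, 0.0318]
tool_rot: [-1.583, 0.0, -1.59]
contact_force: [0.1, -0.0, 1.8]
opening: 0.0237
```

Request:
send_rows --motion '[[[0,-0.04,0,0],[0,-0.08,0,0],[0,-0.13,0,0],[0,-0.13,0,0],[0,-0.13,0,0]]]'

```text
time: 9.75
tool_pos: [0.614, -0.0858, 0.163]
tool_rot: [-1.58, -0.0, -1.59]
contact_force: [-0.1, 0.3, -0.5]
opening: 0.0239
```

```bash
python3 - <<'E'
from meas import *
plan(606,358,160,84)
plan(606,358,160,-1)
c=shot('wrist','w6.png')
E
```

```text
t=9.8 at [614.  -85.8 163. ] phi -1.1 open 23.9 F [-0.1  0.3 -0.5] -> shift [-0.4436  0.0029 -0.0165] twist -85.1
t=9.8 at [614.  -85.8 163. ] phi -1.1 open 23.9 F [-0.1  0.3 -0.5] -> shift [-0.4436  0.0029 -0.0165] twist -0.1
```

View pics/w6.png

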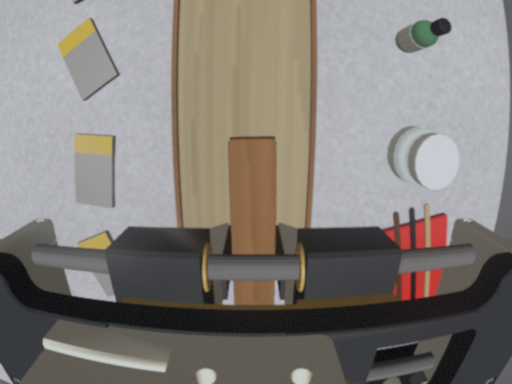

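Request:
send_rows --motion '[[[-0.38,0,-0.015,-60],[-0.38,0,-0.015,-60],[-0.38,0,-0.015,-60],[-0.38,0,-0.015,-60],[-0.38,0,-0.015,-60],[-0.38,0,-0.015,-60],[-0.38,0,-0.015,-60],[-0.38,0,-0.015,-60]]]'

```text
time: 10.6
tool_pos: [0.6036, 0.2981, 0.1589]
tool_rot: [-1.579, 0.014, -0.536]
contact_force: [0.2, -0.3, -0.6]
opening: 0.0239
```

Request:
send_rows --motion '[[[0,0,0,-25],[0,0,0,-25],[0,0,0,-25],[0,0,0,-25],[0,0,0,-25],[0,0,0,-25]]]'

```text
time: 11.2
tool_pos: [0.6033, 0.2978, 0.158]
tool_rot: [-1.573, 0.018, -0.103]
contact_force: [-0.2, 0.7, -0.3]
opening: 0.0239
```

```bash
python3 - <<'E'
from meas import *
plan(606,361,62,84)
E
```

```text
t=11.2 at [603.3 297.8 158. ] phi 84.1 open 23.9 F [-0.2  0.7 -0.3] -> shift [-0.0021  0.0959  0.0633] twist 0.1
```

Request:
send_rows --motion '[[[-0.002,0.0,0.04,0],[-0.002,0.03,0.063,0],[-0.002,0.07,0.063,0],[-0.002,0.096,0.063,0],[-0.002,0.096,0.063,0],[-0.002,0.096,0.063,0],[-0.002,0.096,0.063,0]]]'

```text
time: 11.9
tool_pos: [0.6064, 0.3606, 0.0624]
tool_rot: [-1.573, 0.017, -0.104]
contact_force: [0.4, 0.4, -0.4]
opening: 0.0239
```

Request:
send_rows --motion '[[[0,0,0,0],[0,0,0,0],[0,0,0,0],[0,0,0,0],[0,0,0,0]]]' --gripper 0.42

```text
time: 12.4
tool_pos: [0.6064, 0.3605, 0.0625]
tool_rot: [-1.573, 0.017, -0.104]
contact_force: [-0.0, 0.3, 0.6]
opening: 0.0385
```

Request:
send_rows --motion '[[[0,-0.04,0,0],[0,-0.08,0,0],[0,-0.1,0,0],[0,-0.1,0,0],[0,-0.1,0,0]]]'

```text
time: 12.9
tool_pos: [0.6079, 0.3604, 0.1621]
tool_rot: [-1.573, 0.018, -0.104]
contact_force: [-0.0, -1.0, -0.4]
opening: 0.0385
```

```bash
python3 - <<'E'
from meas import *
plan(434,300,150,-1)
c=shot('wrist','w7.png')
t=read_camera('top'); show(t,'t7.png',120,380,110,280,3)
for o in comps(t,140,380,232,275,lambda f:(f[...,0]-f[...,2]>-2)&(f.sum(2)>200),.008): print(o)
E
```

```text
t=12.9 at [607.9 360.4 162.1] phi 84.0 open 38.5 F [-0.  -1.  -0.4] -> shift [-0.1664  0.0152 -0.0782] twist 85.0
([433.6, 302.0], 84.0, 57.3, 89.2)
([429.0, 177.6], 83.3, 57.7, -77.8)
([433.7, 61.5], 82.8, 57.0, -64.0)
([435.8, -63.7], 83.2, 57.1, 81.1)
([430.3, -181.8], 82.7, 57.7, -69.5)
([442.9, -304.0], 83.4, 56.8, 43.8)
```

View pics/w7.png

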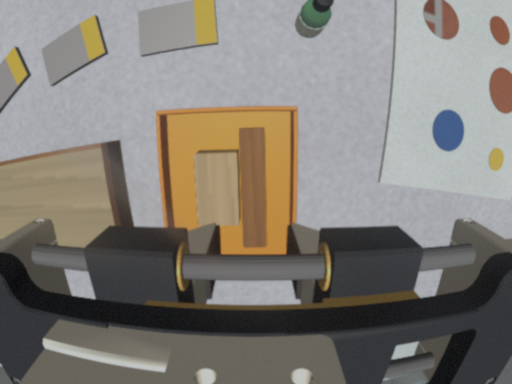

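View pics/t7.png

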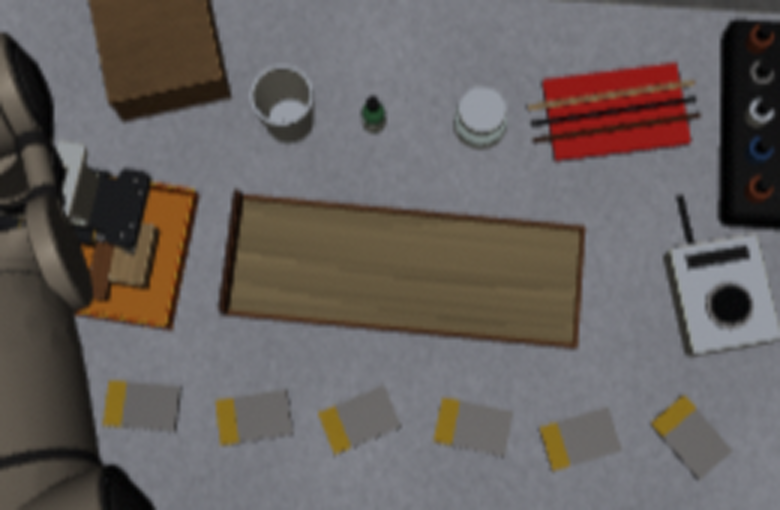

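Request:
send_rows --motion '[[[-0.166,0,-0.078,60],[-0.166,0,-0.078,60],[-0.166,0,-0.078,60],[-0.166,0,-0.078,60],[-0.166,0,-0.078,60],[-0.166,0,-0.078,60],[-0.166,0,-0.078,60],[-0.166,0,-0.078,60]]]' --gripper 0.8

```text
time: 13.8
tool_pos: [0.4334, 0.2996, 0.1628]
tool_rot: [-1.593, 0.007, -1.153]
contact_force: [-0.4, 0.4, -0.8]
opening: 0.0732
```

Request:
send_rows --motion '[[[0,0,0,24.5],[0,0,0,24.5],[0,0,0,24.5],[0,0,0,24.5],[0,0,0,24.5],[0,0,0,24.5],[0,0,0,24.5]]]'

```text
time: 14.5
tool_pos: [0.4333, 0.2995, 0.1626]
tool_rot: [-1.594, -0.003, -1.578]
contact_force: [-0.4, 0.4, -0.7]
opening: 0.0736
```

```bash
python3 - <<'E'
from meas import *
plan(434,301,27,-0.5)
c=shot('wrist','w8.png')
t=read_camera('top')
f=cv2.resize(t['frame'][160:235,185:325],None,fx=4,fy=4,interpolation=cv2.INTER_CUBIC)
cv2.imwrite('pics/t8.png',cv2.cvtColor(cv2.convertScaleAbs(f,alpha=1.7),cv2.COLOR_RGB2BGR))
E
```

```text
t=14.5 at [433.3 299.5 162.6] phi -0.4 open 73.6 F [-0.4  0.4 -0.7] -> shift [-0.0019  0.1356  0.0038] twist 0.1
```

View pics/w8.png

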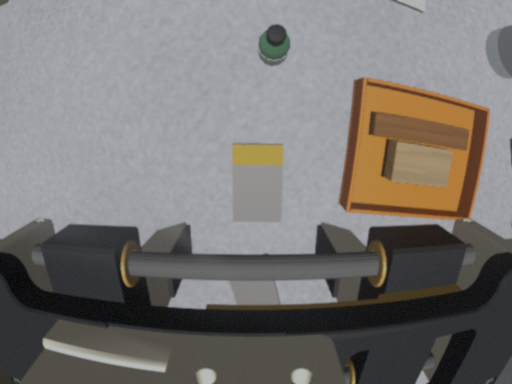

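View pics/t8.png

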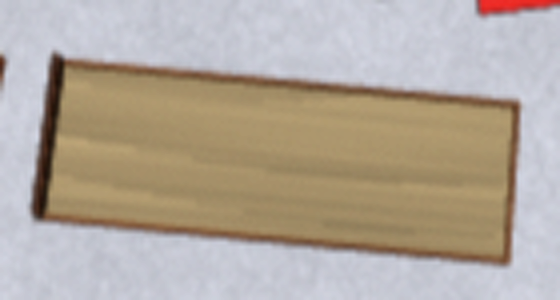

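```bash
python3 - <<'E'
from meas import *
c=read_camera('wrist'); t=read_camera('top')
for p in [(233,144),(283,144),(282,221),(233,221)]: print((atz(c,*p,.008,True)*1000).round(1))
for p in [(233,165),(283,165)]: print('band edge',(atz(c,*p,.008,True)*1000).round(1))
q=lambda p:((p[0]+.5)/4-.5+185,(p[1]+.5)/4-.5+160)
for p in [(64,65),(47,215)]: print('stopfoot',(atz(t,*q(p),.004)*1000).round(1))
for p in [(55,57),(38,216)]: print('stop outer top',(atz(t,*q(p),.032)*1000).round(1))
for p in [(518,101),(510,264)]: print('far outer top rim',(atz(t,*q(p),.012)*1000).round(1))
for p in [(290,82),(290,240)]: print('side outer top rim',(atz(t,*q(p),.012)*1000).round(1))
E
```

```text
[410.7 342.    8. ]
[459.5 341.9   8. ]
[459.8 262.    8. ]
[408.7 262.    8. ]
band edge [410.2 321.1   8. ]
band edge [459.7 321.    8. ]
stopfoot [676.3 212.7   4. ]
stopfoot [545.2 214.1   4. ]
stop outer top [675.6 216.3  32. ]
stop outer top [539.7 216.7  32. ]
far outer top rim [ 669.4 -177.2   12. ]
far outer top rim [ 529.5 -175.9   12. ]
side outer top rim [672.6  17.5  12. ]
side outer top rim [537.    8.2  12. ]
```

Request:
send_rows --motion '[[[-0.003,0.04,0.001,0],[-0.003,0.08,0.001,0],[-0.003,0.12,0.003,0],[-0.003,0.1355,0.004,0],[-0.003,0.1355,0.004,0],[-0.003,0.1355,0.004,0],[-0.003,0.1355,0.004,0]]]'

```text
time: 15.4
tool_pos: [0.4345, 0.3022, 0.0273]
tool_rot: [-1.593, -0.003, -1.579]
contact_force: [0.6, -0.5, 0.2]
opening: 0.0735
```

Request:
send_rows --motion '[[[0,0,0,0],[0,0,0,0],[0,0,0,0],[0,0,0,0],[0,0,0,0],[0,0,0,0]]]' --gripper 0.0 --grip_force 20

```text
time: 16.0
tool_pos: [0.4346, 0.3023, 0.0274]
tool_rot: [-1.593, -0.003, -1.579]
contact_force: [0.5, 0.2, 0.6]
opening: 0.0496
```

Request:
send_rows --motion '[[[0,-0.04,0,0],[0,-0.08,0,0],[0,-0.1,0,0],[0,-0.1,0,0],[0,-0.1,0,0]]]'

```text
time: 16.5
tool_pos: [0.4366, 0.3024, 0.1272]
tool_rot: [-1.593, -0.003, -1.579]
contact_force: [0.1, -0.7, -0.2]
opening: 0.0495
```

```bash
python3 - <<'E'
from meas import *
plan(609,165,130,-1.5)
E
```

```text
t=16.5 at [436.6 302.4 127.2] phi -0.5 open 49.5 F [ 0.1 -0.7 -0.2] -> shift [ 0.136  -0.0063  0.1735] twist 1.0
```

Request:
send_rows --motion '[[[0.136,-0.005,0.173,1],[0.136,-0.005,0.173,1],[0.136,-0.005,0.173,1],[0.136,-0.005,0.173,1],[0.136,-0.005,0.173,1],[0.136,-0.005,0.173,1],[0.136,-0.005,0.173,1]]]'

```text
time: 17.2
tool_pos: [0.6073, 0.1648, 0.1266]
tool_rot: [-1.597, -0.003, -1.597]
contact_force: [0.1, 0.5, -0.0]
opening: 0.0495
```

```bash
python3 - <<'E'
from meas import *
plan(609,165,130,-1.5)
c=shot('wrist','w9.png'); import pickle; pickle.dump(c,open('w9.pkl','wb'))
f=cv2.cvtColor(c['frame'],cv2.COLOR_RGB2BGR)[0:260,120:400]; cv2.imwrite('pics/w9z.png',cv2.resize(f,None,fx=2.3,fy=2.3,interpolation=cv2.INTER_CUBIC))
E
```

```text
t=17.2 at [607.3 164.8 126.6] phi -1.5 open 49.5 F [ 0.1  0.5 -0. ] -> shift [-0.0002 -0.0035  0.0016] twist -0.0
```

View pics/w9z.png

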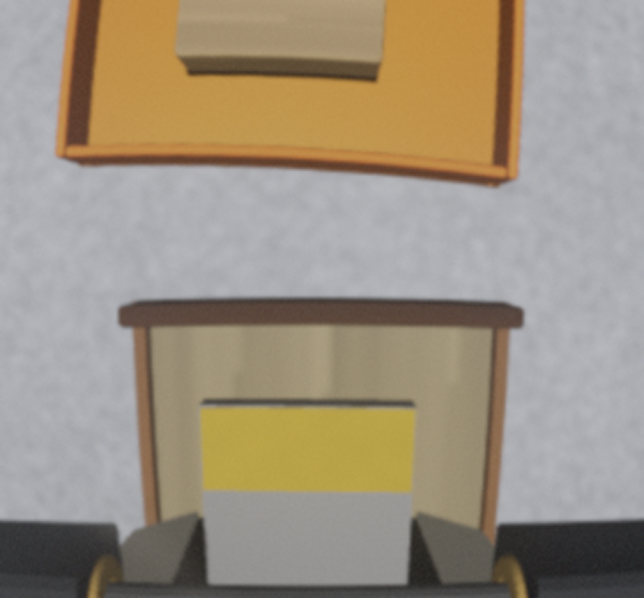

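```bash
python3 - <<'E'
from meas import *
import pickle; c=pickle.load(open('w9.pkl','rb'))
E=np.array(c['extrinsics']); print('cam',(-E[:3,:3].T@E[:3,3]).round(3))
q=lambda p:((p[0]+.5)/2.3-.5+120,(p[1]+.5)/2.3-.5)
for n,p,z in [('outer top',(320,301),.032),('in',(320,325),.032),('in',(320,325),.004),('L outer',(121,305),.032),('R outer',(522,305),.032),('rimL',(136,328),.012),('rimR',(508,328),.012),('rimL',(146,500),.012),('rimR',(497,500),.012),('boardL',(202,405),.012+.0995),('boardR',(414,405),.1115)]:
    print(n,z,(atz(c,*q(p),z,True)*1000).round(1))
E
```

```text
cam [0.613 0.237 0.261]
outer top 0.032 [610.9 223.7  32. ]
in 0.032 [610.7 215.6  32. ]
in 0.004 [610.4 212.9   4. ]
L outer 0.032 [542.5 225.2  32. ]
R outer 0.032 [680.1 222.2  32. ]
rimL 0.012 [541.7 215.2  12. ]
rimR 0.012 [680.6 212.2  12. ]
rimL 0.012 [539.9 147.   12. ]
rimR 0.012 [679.1 144.5  12. ]
boardL 0.1115 [584.4 205.8 111.5]
boardR 0.1115 [632.2 204.8 111.5]
```

```bash
python3 - <<'E'
from meas import *
plan(610,170,32,-1.3)
E
```

```text
t=17.2 at [607.  165.5 127.1] phi -1.5 open 49.8 F [-0.5 -0.5 -0.3] -> shift [-0.0049  0.095   0.0053] twist -0.2
```

Request:
send_rows --motion '[[[-0.005,0.04,0.005,0],[-0.005,0.075,0.005,0],[-0.005,0.095,0.005,0],[-0.005,0.095,0.005,0],[-0.005,0.095,0.005,0],[-0.005,0.095,0.005,0]]]'

```text
time: 17.85
tool_pos: [0.6088, 0.1712, 0.0319]
tool_rot: [-1.597, -0.003, -1.595]
contact_force: [-0.8, 0.2, -1.6]
opening: 0.0495
```

Request:
send_rows --motion '[[[0,0,0,0],[0,0,0,0],[0,0,0,0],[0,0,0,0]]]' --gripper 0.66

```text
time: 18.25
tool_pos: [0.6088, 0.1711, 0.032]
tool_rot: [-1.597, -0.003, -1.595]
contact_force: [-0.2, -0.8, -0.9]
opening: 0.0603
```

Request:
send_rows --motion '[[[0,-0.03,0,0],[0,-0.07,0,0],[0,-0.11,0,0],[0,-0.11,0,0],[0,-0.11,0,0]]]'

```text
time: 18.75
tool_pos: [0.6121, 0.1714, 0.143]
tool_rot: [-1.595, -0.003, -1.595]
contact_force: [-0.7, 0.1, -0.5]
opening: 0.0607
```

```bash
python3 - <<'E'
from meas import *
plan(430,177.7,140,12.2)
c=shot('wrist','w10.png'); import pickle; pickle.dump(c,open('w10.pkl','wb'))
f=cv2.cvtColor(c['frame'],cv2.COLOR_RGB2BGR)[0:260,120:400]; cv2.imwrite('pics/w10z.png',cv2.resize(f,None,fx=2.3,fy=2.3,interpolation=cv2.INTER_CUBIC))
E
```

```text
t=18.8 at [612.1 171.4 143. ] phi -1.4 open 60.7 F [-0.7  0.1 -0.5] -> shift [-0.0019  0.0074 -0.1821] twist -13.6
```

View pics/w10z.png

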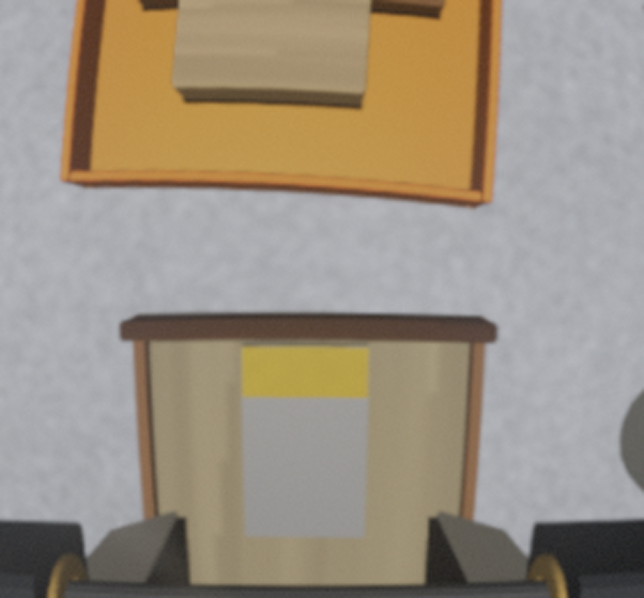

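```bash
cat >> h.py <<'E'
import pickle
def wz(c,ps,z):
    q=lambda p:((p[0]+.5)/2.3-.5+120,(p[1]+.5)/2.3-.5)
    for p in ps: print(p,(atz(c,*q(p),z,True)*1000).round(1)[:2])
def wshot(n):
    c=read_camera('wrist'); pickle.dump(c,open(n+'.pkl','wb'))
    f=cv2.cvtColor(c['frame'],cv2.COLOR_RGB2BGR)[0:260,120:400]; cv2.imwrite('pics/'+n+'.png',cv2.resize(f,None,fx=2.3,fy=2.3,interpolation=cv2.INTER_CUBIC))
    return c
E
python3 - <<'E'
from h import *
c=pickle.load(open('w10.pkl','rb'))
wz(c,[(242,347),(368,347),(365,537),(246,537)],.012); wz(c,[(308,340)],.032)
E
```

```text
(242, 347) [584.6 210.9]
(368, 347) [633.9 209.9]
(365, 537) [632.7 130. ]
(246, 537) [582.4 130.6]
(308, 340) [611.1 215.4]
```

Request:
send_rows --motion '[[[-0.002,0.007,-0.182,-13.5],[-0.002,0.007,-0.182,-13.5],[-0.002,0.007,-0.182,-13.5],[-0.002,0.007,-0.182,-13.5],[-0.002,0.007,-0.182,-13.5],[-0.002,0.007,-0.182,-13.5],[-0.002,0.007,-0.182,-13.5]]]' --gripper 0.8

```text
time: 19.5
tool_pos: [0.4303, 0.1776, 0.1389]
tool_rot: [-1.598, 0.003, -1.36]
contact_force: [1.0, -1.0, 0.1]
opening: 0.0736
```

```bash
python3 - <<'E'
from meas import *
plan(430,177.7,27,12.2)
c=wshot('w11')
E
```

```text
t=19.5 at [430.3 177.6 138.9] phi 12.1 open 73.6 F [ 1.  -1.   0.1] -> shift [0.0002 0.1119 0.0028] twist -0.1
```

View pics/w11.png

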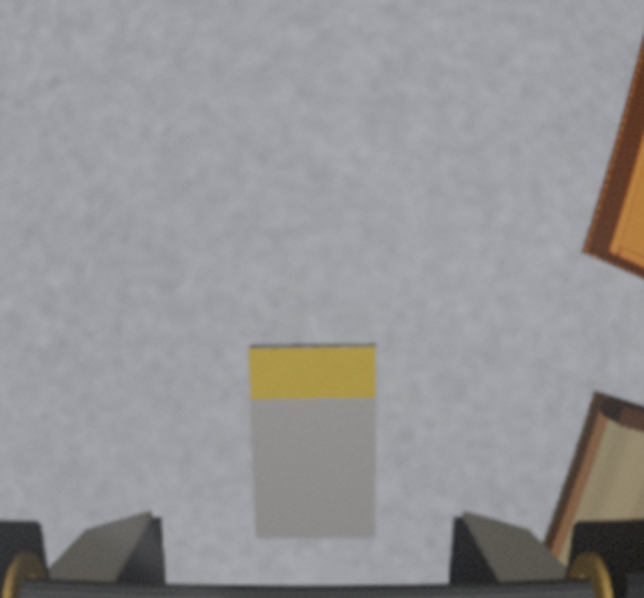

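```bash
python3 - <<'E'
from h import *
c=pickle.load(open('w11.pkl','rb'))
q=[(249,347),(376,347),(374,537),(257,537)]
wz(c,q,.008)
plan(432,177.7,27,12.2)
E
```

```text
(249, 347) [396.7 210.8]
(376, 347) [445.3 221.5]
(374, 537) [463.3 143.7]
(257, 537) [415.1 132.8]
t=19.6 at [430.3 177.6 138.9] phi 12.1 open 73.6 F [0.4 0.8 0.3] -> shift [0.0006 0.1118 0.0047] twist -0.1
```

Request:
send_rows --motion '[[[0,0.04,0.002,0],[0,0.08,0.003,0],[0,0.112,0.003,0],[0,0.112,0.003,0],[0,0.112,0.003,0],[0,0.112,0.003,0]]]'

```text
time: 20.15
tool_pos: [0.4311, 0.1778, 0.0264]
tool_rot: [-1.598, 0.003, -1.36]
contact_force: [0.3, 0.8, 0.7]
opening: 0.0733
```

Request:
send_rows --motion '[[[0,0,0,0],[0,0,0,0],[0,0,0,0],[0,0,0,0],[0,0,0,0],[0,0,0,0]]]' --gripper 0.0

```text
time: 20.75
tool_pos: [0.4309, 0.1777, 0.0264]
tool_rot: [-1.598, 0.003, -1.36]
contact_force: [-0.4, -0.3, -0.6]
opening: 0.0497
```

Request:
send_rows --motion '[[[0,-0.04,0,0],[0,-0.08,0,0],[0,-0.1,0,0],[0,-0.1,0,0],[0,-0.1,0,0]]]'

```text
time: 21.25
tool_pos: [0.4335, 0.178, 0.1263]
tool_rot: [-1.598, 0.003, -1.36]
contact_force: [0.4, 0.6, -0.9]
opening: 0.0497
```

```bash
python3 - <<'E'
from meas import *
plan(609.5,116,130,-1.2)
E
```

```text
t=21.2 at [433.5 178.  126.3] phi 12.1 open 49.7 F [ 0.4  0.6 -0.9] -> shift [ 0.0974 -0.0083  0.159 ] twist 13.3
```

Request:
send_rows --motion '[[[0.097,-0.004,0.159,13.3],[0.097,-0.004,0.159,13.3],[0.097,-0.004,0.159,13.3],[0.097,-0.004,0.159,13.3],[0.097,-0.004,0.159,13.3],[0.097,-0.004,0.159,13.3],[0.097,-0.004,0.159,13.3]]]'

```text
time: 21.95
tool_pos: [0.6075, 0.1168, 0.1243]
tool_rot: [-1.601, -0.004, -1.592]
contact_force: [0.0, 0.9, -0.6]
opening: 0.0501
```

```bash
python3 - <<'E'
from meas import *
plan(609,116.5,39,-1.2)
wshot('w12')
E
```

```text
t=21.9 at [607.5 116.8 124.3] phi -1.2 open 50.1 F [ 0.   0.9 -0.6] -> shift [-0.      0.0853  0.0041] twist -0.0
```

View pics/w12.png

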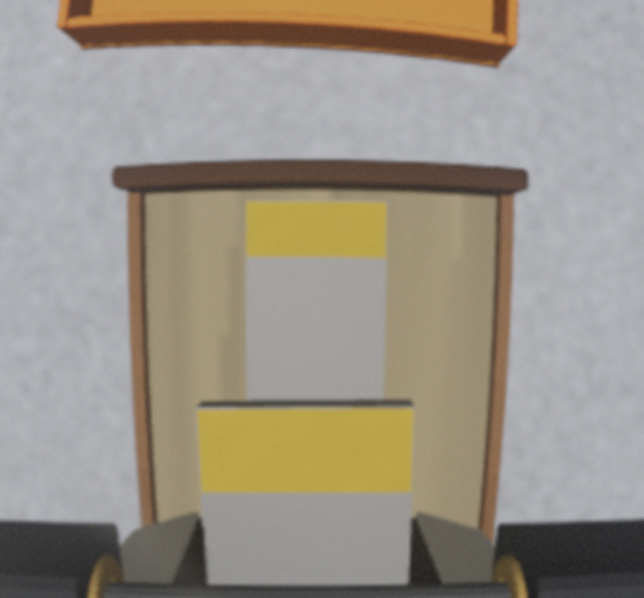

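Request:
send_rows --motion '[[[0,0.04,0.004,0],[0,0.075,0.004,0],[0,0.085,0.004,0],[0,0.085,0.004,0],[0,0.085,0.004,0],[0,0.085,0.004,0]]]'

```text
time: 22.6
tool_pos: [0.6104, 0.117, 0.0418]
tool_rot: [-1.596, -0.003, -1.591]
contact_force: [-0.3, -0.0, -1.2]
opening: 0.0497
```

Request:
send_rows --motion '[[[0,0,0,0],[0,0,0,0],[0,0,0,0],[0,0,0,0],[0,0,0,0]]]' --gripper 0.66

```text
time: 23.1
tool_pos: [0.6103, 0.1169, 0.0418]
tool_rot: [-1.597, -0.003, -1.591]
contact_force: [-0.4, -0.2, 1.0]
opening: 0.0607
```

Request:
send_rows --motion '[[[0,-0.03,0,0],[0,-0.07,0,0],[0,-0.1,0,0],[0,-0.1,0,0],[0,-0.1,0,0]]]'

```text
time: 23.6
tool_pos: [0.613, 0.1172, 0.1421]
tool_rot: [-1.596, -0.003, -1.591]
contact_force: [-0.4, 0.4, -1.7]
opening: 0.0604
```

```bash
python3 - <<'E'
from meas import *
plan(434,61.2,140,26)
wshot('w13')
E
```

```text
t=23.6 at [613.  117.2 142.1] phi -1.2 open 60.4 F [-0.4  0.4 -1.7] -> shift [ 0.0596  0.0067 -0.1777] twist -27.2
```

View pics/w13.png

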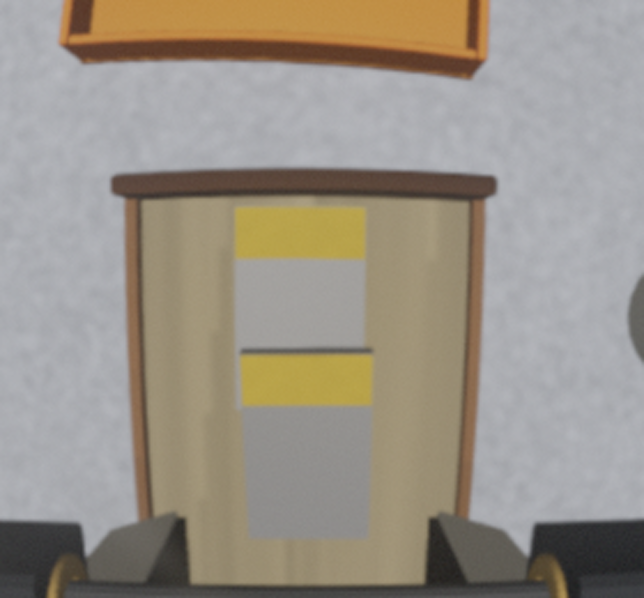

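```bash
python3 - <<'E'
from h import *
c=pickle.load(open('w13.pkl','rb'))
print('b1');wz(c,[(235,208),(366,208)],.012); print('b2');wz(c,[(241,354),(373,354)],.0235);wz(c,[(368,538),(248,538)],.012)
E
```

```text
b1
(235, 208) [584.3 211.1]
(366, 208) [634.4 209.9]
b2
(241, 354) [586.3 155.5]
(373, 354) [635.7 154.6]
(368, 538) [634.8  75.7]
(248, 538) [584.2  76.2]
```

Request:
send_rows --motion '[[[0.06,0.007,-0.178,-27],[0.06,0.007,-0.178,-27],[0.06,0.007,-0.178,-27],[0.06,0.007,-0.178,-27],[0.06,0.007,-0.178,-27],[0.06,0.007,-0.178,-27],[0.06,0.007,-0.178,-27]]]' --gripper 0.8

```text
time: 24.35
tool_pos: [0.4341, 0.0609, 0.1387]
tool_rot: [-1.596, 0.009, -1.121]
contact_force: [0.5, -0.7, -0.5]
opening: 0.0733
```

```bash
python3 - <<'E'
from meas import *
plan(434,61.2,27,26)
c=wshot('w14')
E
```

```text
t=24.4 at [434.1  60.9 138.7] phi 25.8 open 73.3 F [ 0.5 -0.7 -0.5] -> shift [0.0007 0.1116 0.0029] twist -0.2
```

View pics/w14.png

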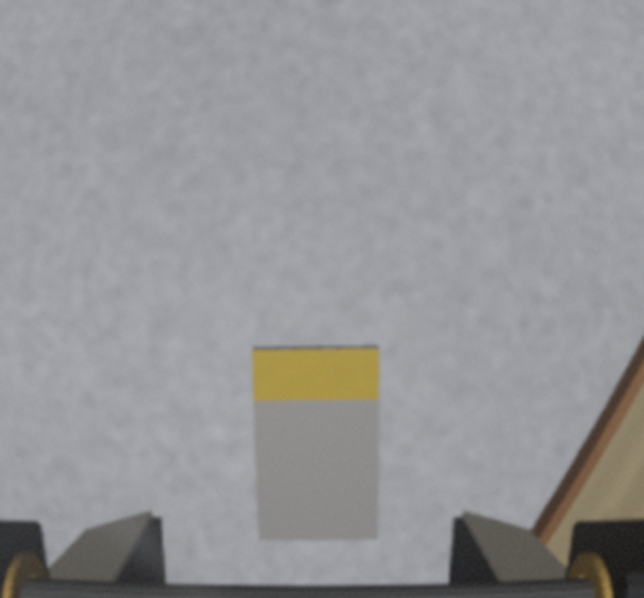

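Request:
send_rows --motion '[[[0,0.04,0.003,0],[0,0.08,0.004,0],[0,0.111,0.004,0],[0,0.111,0.004,0],[0,0.111,0.004,0],[0,0.111,0.004,0]]]'

```text
time: 25.0
tool_pos: [0.4355, 0.0626, 0.0271]
tool_rot: [-1.596, 0.009, -1.12]
contact_force: [0.4, -0.0, -1.0]
opening: 0.0734
```

Request:
send_rows --motion '[[[0,0,0,0],[0,0,0,0],[0,0,0,0],[0,0,0,0],[0,0,0,0],[0,0,0,0]]]' --gripper 0.0

```text
time: 25.6
tool_pos: [0.4355, 0.0626, 0.0271]
tool_rot: [-1.596, 0.009, -1.12]
contact_force: [-0.0, -0.4, -0.1]
opening: 0.0499
```

Request:
send_rows --motion '[[[0,-0.04,0,0],[0,-0.08,0,0],[0,-0.1,0,0],[0,-0.1,0,0],[0,-0.1,0,0]]]'

```text
time: 26.1
tool_pos: [0.4379, 0.0628, 0.1269]
tool_rot: [-1.596, 0.009, -1.12]
contact_force: [0.1, -0.2, -1.0]
opening: 0.0495
```

```bash
python3 - <<'E'
from meas import *
plan(608.5,62,130,-1.2)
E
```

```text
t=26.1 at [437.9  62.8 126.9] phi 25.8 open 49.5 F [ 0.1 -0.2 -1. ] -> shift [ 0.075  -0.0076  0.1531] twist 27.0
```

Request:
send_rows --motion '[[[0.075,-0.004,0.153,27],[0.075,-0.004,0.153,27],[0.075,-0.004,0.153,27],[0.075,-0.004,0.153,27],[0.075,-0.004,0.153,27],[0.075,-0.004,0.153,27],[0.075,-0.004,0.153,27]]]'

```text
time: 26.8
tool_pos: [0.6066, 0.0621, 0.1253]
tool_rot: [-1.601, -0.003, -1.59]
contact_force: [-0.9, 0.3, -0.8]
opening: 0.0495
```

```bash
python3 - <<'E'
from meas import *
plan(608,62,40,-1.2)
wshot('w15')
E
```

```text
t=26.8 at [606.6  62.1 125.3] phi -1.1 open 49.5 F [-0.9  0.3 -0.8] -> shift [-0.0002  0.0852  0.004 ] twist 0.1
```

View pics/w15.png

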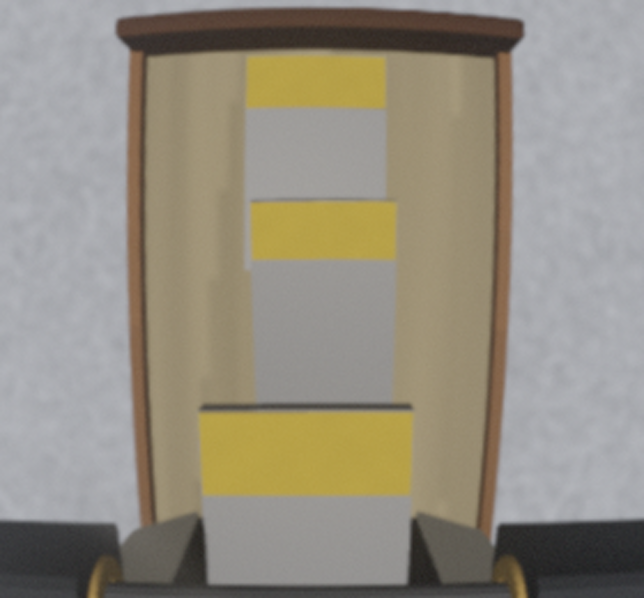

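Request:
send_rows --motion '[[[0,0.04,0.004,0],[0,0.07,0.004,0],[0,0.081,0.004,0],[0,0.081,0.004,0],[0,0.081,0.004,0],[0,0.081,0.004,0]]]'

```text
time: 27.45
tool_pos: [0.6096, 0.0618, 0.0466]
tool_rot: [-1.596, -0.003, -1.591]
contact_force: [-1.0, -0.2, 0.5]
opening: 0.0496
```

Request:
send_rows --motion '[[[0,0,0,0],[0,0,0,0],[0,0,0,0],[0,0,0,0],[0,0,0,0]]]' --gripper 0.66

```text
time: 27.95
tool_pos: [0.6096, 0.0618, 0.0466]
tool_rot: [-1.596, -0.003, -1.591]
contact_force: [-0.9, -0.6, 0.5]
opening: 0.0604
```

Request:
send_rows --motion '[[[0,-0.03,0,0],[0,-0.07,0,0],[0,-0.1,0,0],[0,-0.1,0,0],[0,-0.1,0,0]]]'

```text
time: 28.45
tool_pos: [0.6122, 0.0621, 0.1469]
tool_rot: [-1.595, -0.003, -1.591]
contact_force: [-0.9, -0.9, -0.8]
opening: 0.0607
```

```bash
python3 - <<'E'
from meas import *
plan(436,-63.2,140,-9.3)
wshot('w16')
E
```

```text
t=28.4 at [612.2  62.1 146.9] phi -1.1 open 60.7 F [-0.9 -0.9 -0.8] -> shift [ 0.1287  0.0116 -0.1734] twist 8.2
```

View pics/w16.png

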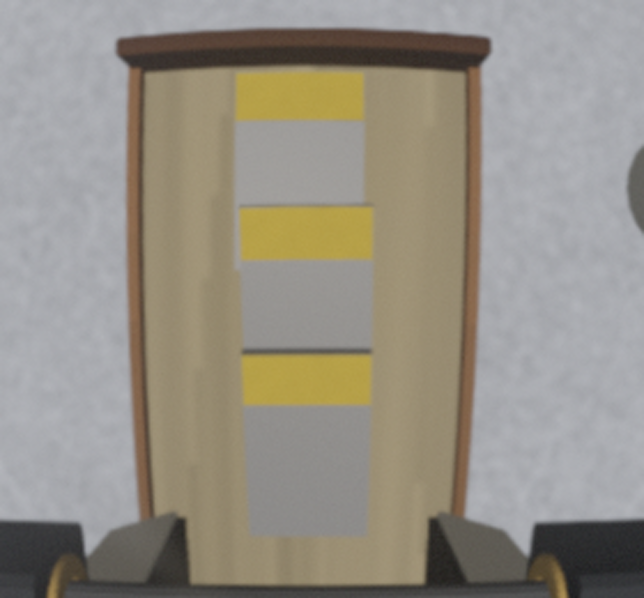

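```bash
python3 - <<'E'
from h import *
c=pickle.load(open('w16.pkl','rb'))
print('b2');wz(c,[(240,207),(373,207)],.0235); print('b3');wz(c,[(243,354),(372,354)],.0235);wz(c,[(367,535),(250,535)],.012)
E
```

```text
b2
(240, 207) [586.2 155.8]
(373, 207) [635.7 154.7]
b3
(243, 354) [585.7  99.7]
(372, 354) [634.8  98.9]
(367, 535) [633.9  19.9]
(250, 535) [583.8  20.4]
```

Request:
send_rows --motion '[[[0.129,0.009,-0.173,8],[0.129,0.009,-0.173,8],[0.129,0.009,-0.173,8],[0.129,0.009,-0.173,8],[0.129,0.009,-0.173,8],[0.129,0.009,-0.173,8],[0.129,0.009,-0.173,8]]]' --gripper 0.8

```text
time: 29.2
tool_pos: [0.436, -0.0634, 0.1413]
tool_rot: [-1.598, -0.007, -1.731]
contact_force: [1.0, -1.0, -0.3]
opening: 0.0735
```

```bash
python3 - <<'E'
from meas import *
plan(435.5,-63.2,27,-9)
c=wshot('w17')
E
```

```text
t=29.2 at [436.  -63.4 141.3] phi -9.2 open 73.5 F [ 1.  -1.  -0.3] -> shift [-0.0009  0.1142  0.0025] twist -0.2
```

View pics/w17.png

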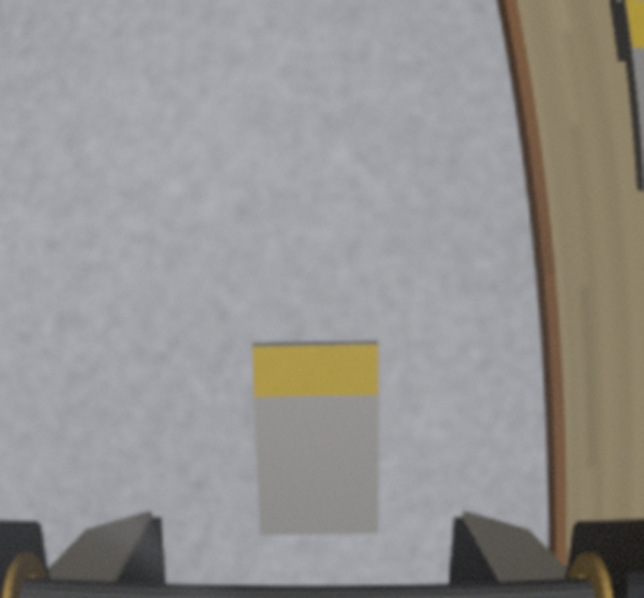

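Request:
send_rows --motion '[[[-0.002,0.04,0.003,0],[-0.002,0.08,0.004,0],[-0.002,0.114,0.004,0],[-0.002,0.114,0.004,0],[-0.002,0.114,0.004,0],[-0.002,0.114,0.004,0]]]'

```text
time: 29.85
tool_pos: [0.4384, -0.0614, 0.0268]
tool_rot: [-1.597, -0.007, -1.729]
contact_force: [0.1, 0.9, -0.3]
opening: 0.0735
```

Request:
send_rows --motion '[[[0,0,0,0],[0,0,0,0],[0,0,0,0],[0,0,0,0],[0,0,0,0],[0,0,0,0]]]' --gripper 0.0

```text
time: 30.45
tool_pos: [0.4384, -0.0615, 0.0268]
tool_rot: [-1.597, -0.007, -1.729]
contact_force: [0.8, 0.4, 0.1]
opening: 0.0493
```

Request:
send_rows --motion '[[[0,-0.04,0,0],[0,-0.08,0,0],[0,-0.1,0,0],[0,-0.1,0,0],[0,-0.1,0,0]]]'

```text
time: 30.95
tool_pos: [0.4409, -0.0612, 0.1265]
tool_rot: [-1.597, -0.007, -1.729]
contact_force: [-0.3, 0.4, -0.3]
opening: 0.0499
```

```bash
python3 - <<'E'
from meas import *
plan(607.5,6.5,130,-1.2)
E
```

```text
t=30.9 at [440.9 -61.2 126.5] phi -9.1 open 49.9 F [-0.3  0.4 -0.3] -> shift [-0.0931 -0.0081  0.1537] twist -7.9
```

Request:
send_rows --motion '[[[-0.093,-0.005,0.154,-8],[-0.093,-0.005,0.154,-8],[-0.093,-0.005,0.154,-8],[-0.093,-0.005,0.154,-8],[-0.093,-0.005,0.154,-8],[-0.093,-0.005,0.154,-8],[-0.093,-0.005,0.154,-8]]]'

```text
time: 31.65
tool_pos: [0.606, 0.006, 0.1255]
tool_rot: [-1.601, -0.003, -1.59]
contact_force: [-0.9, -0.4, 0.2]
opening: 0.0496
```

```bash
python3 - <<'E'
from meas import *
plan(607,6.5,44,-1.2)
wshot('w18')
E
```

```text
t=31.6 at [606.    6.  125.5] phi -1.1 open 49.6 F [-0.9 -0.4  0.2] -> shift [-0.0007  0.0814  0.0034] twist 0.1
```

View pics/w18.png

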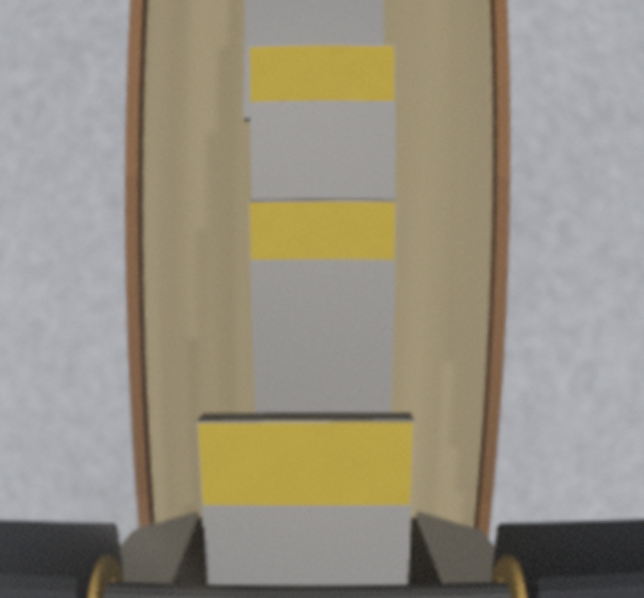

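Request:
send_rows --motion '[[[-0.004,0.04,0.003,0],[-0.004,0.07,0.003,0],[-0.004,0.081,0.003,0],[-0.004,0.081,0.003,0],[-0.004,0.081,0.003,0],[-0.004,0.081,0.003,0]]]'

```text
time: 32.3
tool_pos: [0.608, 0.0094, 0.0468]
tool_rot: [-1.597, -0.003, -1.59]
contact_force: [0.1, -1.4, 0.7]
opening: 0.05
```

Request:
send_rows --motion '[[[0,0,0,0],[0,0,0,0],[0,0,0,0],[0,0,0,0],[0,0,0,0]]]' --gripper 0.66

```text
time: 32.8
tool_pos: [0.608, 0.0094, 0.0469]
tool_rot: [-1.597, -0.003, -1.59]
contact_force: [-0.8, 0.7, 0.1]
opening: 0.0607
```

Request:
send_rows --motion '[[[0,-0.03,0,0],[0,-0.07,0,0],[0,-0.1,0,0],[0,-0.1,0,0],[0,-0.1,0,0]]]'

```text
time: 33.3
tool_pos: [0.6107, 0.0097, 0.1472]
tool_rot: [-1.596, -0.003, -1.59]
contact_force: [-0.5, 0.3, -0.7]
opening: 0.0607
```

```bash
python3 - <<'E'
from meas import *
plan(432,-181,140,20)
wshot('w19')
t=read_camera('top')
for o in comps(t,310,380,232,275,lambda f:(f[...,0]-f[...,2]>-2)&(f.sum(2)>200),.008): print(o)
E
```

```text
t=33.3 at [610.7   9.7 147.2] phi -1.1 open 60.7 F [-0.5  0.3 -0.7] -> shift [ 0.1941  0.0122 -0.1747] twist -21.1
([433.5, -192.6], 60.7, 49.6, -68.4)
([443.1, -304.0], 82.9, 56.5, 44.5)
```

View pics/w19.png

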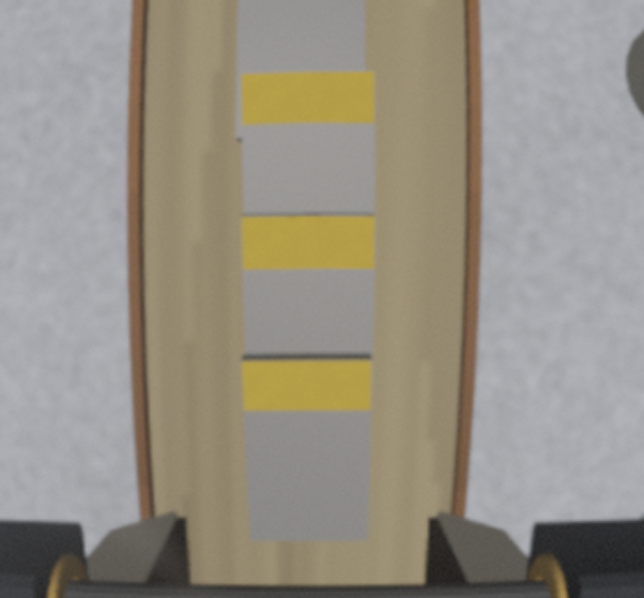

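```bash
python3 - <<'E'
from h import *
c=pickle.load(open('w19.pkl','rb'))
print('b3');wz(c,[(241,217),(375,217)],.0235); print('b4');wz(c,[(243,361),(372,361)],.0235);wz(c,[(367,540),(250,540)],.012)
E
```

```text
b3
(241, 217) [584.8  99.5]
(375, 217) [634.8  98.5]
b4
(243, 361) [583.9  44.5]
(372, 361) [633.3  43.7]
(367, 540) [632.4 -34.9]
(250, 540) [582.1 -34.5]
```

Request:
send_rows --motion '[[[0.194,0.009,-0.175,-21],[0.194,0.009,-0.175,-21],[0.194,0.009,-0.175,-21],[0.194,0.009,-0.175,-21],[0.194,0.009,-0.175,-21],[0.194,0.009,-0.175,-21],[0.194,0.009,-0.175,-21],[0.194,0.009,-0.175,-21]]]' --gripper 0.8

```text
time: 34.2
tool_pos: [0.4311, -0.1804, 0.1415]
tool_rot: [-1.599, 0.009, -1.225]
contact_force: [0.0, 0.8, 0.4]
opening: 0.0734
```

```bash
python3 - <<'E'
from meas import *
plan(431.5,-181,27,20)
c=wshot('w20')
E
```

```text
t=34.2 at [ 431.1 -180.4  141.5] phi 19.8 open 73.4 F [0.  0.8 0.4] -> shift [0.0016 0.1144 0.0034] twist -0.2
```

View pics/w20.png

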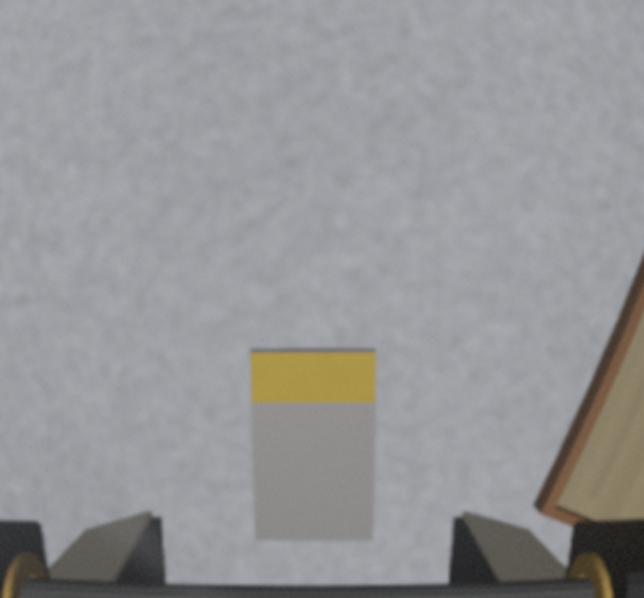

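Request:
send_rows --motion '[[[0.001,0.04,0.003,0],[0.001,0.08,0.003,0],[0.001,0.114,0.003,0],[0.001,0.114,0.003,0],[0.001,0.114,0.003,0],[0.001,0.114,0.003,0]]]'

```text
time: 34.85
tool_pos: [0.4321, -0.1792, 0.0272]
tool_rot: [-1.599, 0.009, -1.221]
contact_force: [-0.4, -0.3, 1.3]
opening: 0.0735
```

Request:
send_rows --motion '[[[0,0,0,0],[0,0,0,0],[0,0,0,0],[0,0,0,0],[0,0,0,0],[0,0,0,0]]]' --gripper 0.0

```text
time: 35.45
tool_pos: [0.4321, -0.1793, 0.0272]
tool_rot: [-1.599, 0.009, -1.222]
contact_force: [0.9, -1.2, 0.3]
opening: 0.0494
```

Request:
send_rows --motion '[[[0,-0.04,0,0],[0,-0.08,0,0],[0,-0.1,0,0],[0,-0.1,0,0],[0,-0.1,0,0]]]'

```text
time: 35.95
tool_pos: [0.4348, -0.1791, 0.1271]
tool_rot: [-1.599, 0.008, -1.222]
contact_force: [0.9, 0.5, -0.5]
opening: 0.0499
```

```bash
python3 - <<'E'
from meas import *
plan(607,-47,130,-1.2)
E
```

```text
t=36.0 at [ 434.8 -179.1  127.1] phi 20.0 open 49.9 F [ 0.9  0.5 -0.5] -> shift [-0.0652 -0.0081  0.2068] twist 21.2
```

Request:
send_rows --motion '[[[-0.065,-0.005,0.207,21],[-0.065,-0.005,0.207,21],[-0.065,-0.005,0.207,21],[-0.065,-0.005,0.207,21],[-0.065,-0.005,0.207,21],[-0.065,-0.005,0.207,21],[-0.065,-0.005,0.207,21]]]'

```text
time: 36.65
tool_pos: [0.6059, -0.0468, 0.1247]
tool_rot: [-1.604, -0.002, -1.587]
contact_force: [-1.1, 0.4, -0.8]
opening: 0.0495
```

```bash
python3 - <<'E'
from meas import *
plan(606.5,-47,44,-1.2)
wshot('w21')
E
```

```text
t=36.6 at [605.9 -46.8 124.7] phi -0.9 open 49.5 F [-1.1  0.4 -0.8] -> shift [0.     0.0806 0.0032] twist 0.3
```

View pics/w21.png

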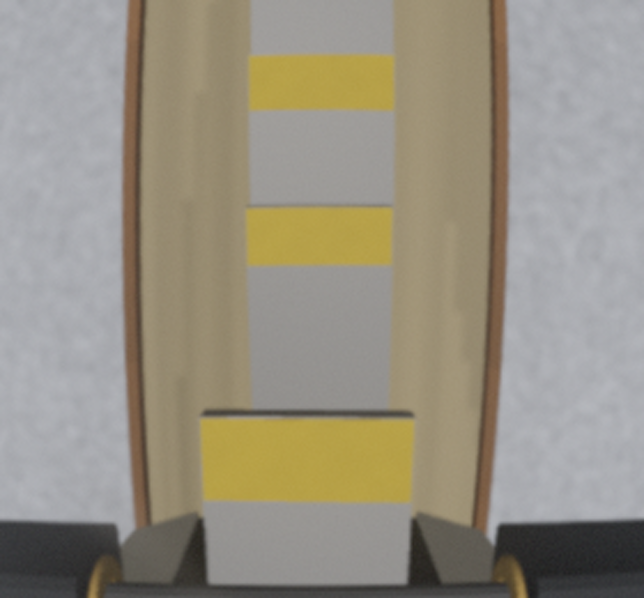

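Request:
send_rows --motion '[[[-0.001,0.04,0.003,0],[-0.001,0.07,0.003,0],[-0.001,0.0805,0.003,0],[-0.001,0.0805,0.003,0],[-0.001,0.0805,0.003,0],[-0.001,0.0805,0.003,0]]]'

```text
time: 37.3
tool_pos: [0.6071, -0.0471, 0.0464]
tool_rot: [-1.6, -0.002, -1.588]
contact_force: [-0.9, -0.4, -0.7]
opening: 0.0498
```

Request:
send_rows --motion '[[[0,0,0,0],[0,0,0,0],[0,0,0,0],[0,0,0,0],[0,0,0,0]]]' --gripper 0.66

```text
time: 37.8
tool_pos: [0.6071, -0.047, 0.0464]
tool_rot: [-1.6, -0.002, -1.588]
contact_force: [0.1, 0.3, -0.1]
opening: 0.0609
```

Request:
send_rows --motion '[[[0,-0.03,0,0],[0,-0.07,0,0],[0,-0.1,0,0],[0,-0.1,0,0],[0,-0.1,0,0]]]'

```text
time: 38.3
tool_pos: [0.6101, -0.0468, 0.1468]
tool_rot: [-1.599, -0.003, -1.588]
contact_force: [-0.6, -0.2, 0.0]
opening: 0.0606
```

```bash
python3 - <<'E'
from meas import *
plan(444,-303.5,140,-46)
wshot('w22')
t=read_camera('top')
for o in comps(t,330,380,232,275,lambda f:(f[...,0]-f[...,2]>-2)&(f.sum(2)>200),.008): print(o)
print(bands(t))
E
```

```text
t=38.3 at [610.1 -46.8 146.8] phi -1.0 open 60.6 F [-0.6 -0.2  0. ] -> shift [ 0.2596  0.012  -0.1613] twist 45.0
([443.1, -304.1], 83.0, 56.6, 44.4)
[(array([ 64.9, 188.4]), np.int32(48), array([0.5996, 0.6694])), (array([202.1, 194.8]), np.int32(87), array([0.6094, 0.2005])), (array([218.3, 194.8]), np.int32(85), array([0.6133, 0.1456])), (array([234.9, 196.3]), np.int32(84), array([0.6119, 0.0889])), (array([343.9, 248.3]), np.int32(81), array([ 0.4622, -0.2838]))]
```

View pics/w22.png

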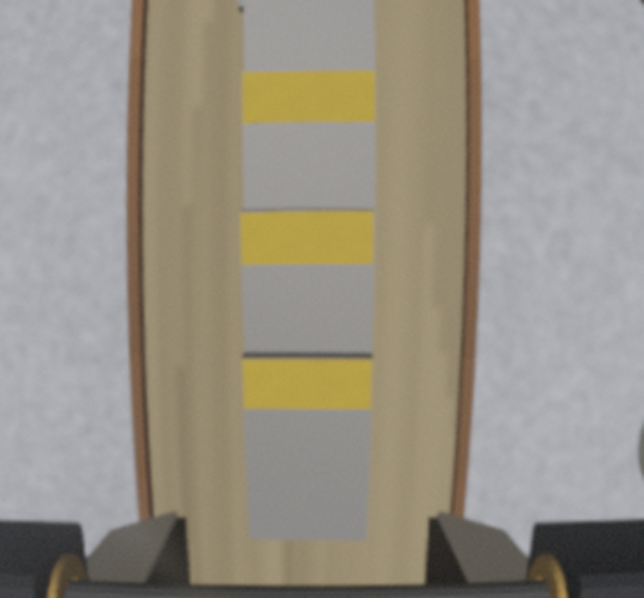

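```bash
python3 - <<'E'
from h import *
c=pickle.load(open('w22.pkl','rb'))
print('b4');wz(c,[(241,212),(375,212)],.0235); print('b5');wz(c,[(243,360),(372,360)],.0235);wz(c,[(367,538),(250,538)],.012)
t=read_camera('top'); print((atz(t,392,254,.04)*1000).round())
E
```

```text
b4
(241, 212) [583.8  45. ]
(375, 212) [633.6  44. ]
b5
(243, 360) [582.9 -11.5]
(372, 360) [632.2 -12.1]
(367, 538) [631.4 -90.1]
(250, 538) [581.2 -89.8]
[ 452. -431.   40.]
```

Request:
send_rows --motion '[[[0.26,0.008,-0.161,45],[0.26,0.008,-0.161,45],[0.26,0.008,-0.161,45],[0.26,0.008,-0.161,45],[0.26,0.008,-0.161,45],[0.26,0.008,-0.161,45],[0.26,0.008,-0.161,45],[0.26,0.008,-0.161,45]]]' --gripper 0.8

```text
time: 39.25
tool_pos: [0.4423, -0.3046, 0.1414]
tool_rot: [-1.595, -0.024, -2.376]
contact_force: [0.4, 0.9, -0.6]
opening: 0.0737
```

```bash
python3 - <<'E'
from meas import *
plan(444,-303.5,27,-46)
c=wshot('w23')
E
```

```text
t=39.2 at [ 442.3 -304.6  141.4] phi -46.2 open 73.7 F [ 0.4  0.9 -0.6] -> shift [-0.0048  0.1143  0.0031] twist -0.2
```

View pics/w23.png

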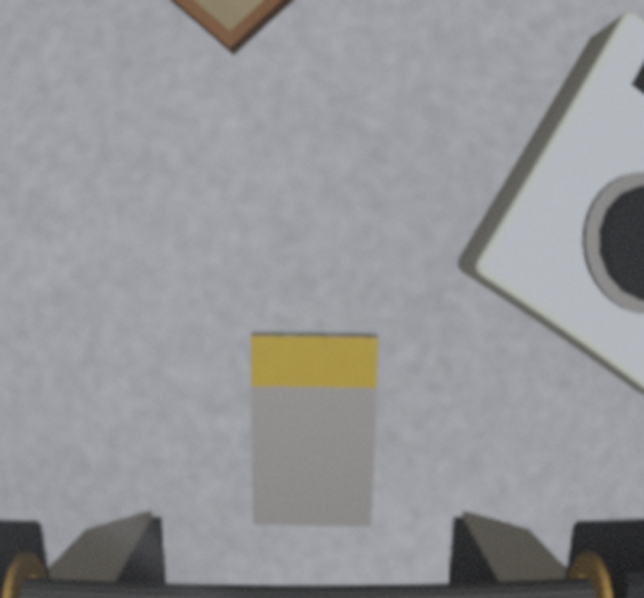

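Request:
send_rows --motion '[[[-0.005,0.04,0.003,0],[-0.005,0.08,0.003,0],[-0.005,0.114,0.003,0],[-0.005,0.114,0.003,0],[-0.005,0.114,0.003,0],[-0.005,0.114,0.003,0]]]'

```text
time: 39.9
tool_pos: [0.4457, -0.3005, 0.0271]
tool_rot: [-1.595, -0.024, -2.372]
contact_force: [-0.4, -0.1, -0.5]
opening: 0.0733
```

Request:
send_rows --motion '[[[0,0,0,0],[0,0,0,0],[0,0,0,0],[0,0,0,0],[0,0,0,0],[0,0,0,0]]]' --gripper 0.0

```text
time: 40.5
tool_pos: [0.4456, -0.3006, 0.0271]
tool_rot: [-1.595, -0.024, -2.372]
contact_force: [0.6, -0.6, 0.8]
opening: 0.0496
```

Request:
send_rows --motion '[[[0,-0.04,0,0],[0,-0.08,0,0],[0,-0.1,0,0],[0,-0.1,0,0],[0,-0.1,0,0]]]'

```text
time: 41.0
tool_pos: [0.4488, -0.3006, 0.1269]
tool_rot: [-1.595, -0.024, -2.372]
contact_force: [-0.5, 0.1, -0.8]
opening: 0.0496
```

```bash
python3 - <<'E'
from meas import *
plan(605.5,-102,130,-1.2)
E
```

```text
t=41.0 at [ 448.8 -300.6  126.9] phi -46.0 open 49.6 F [-0.5  0.1 -0.8] -> shift [-0.2506 -0.0082 -0.0339] twist -44.8
```

Request:
send_rows --motion '[[[-0.251,-0.005,-0.034,-45],[-0.251,-0.005,-0.034,-45],[-0.251,-0.005,-0.034,-45],[-0.251,-0.005,-0.034,-45],[-0.251,-0.005,-0.034,-45],[-0.251,-0.005,-0.034,-45],[-0.251,-0.005,-0.034,-45],[-0.251,-0.005,-0.034,-45]]]'

```text
time: 41.8
tool_pos: [0.6046, -0.1019, 0.1252]
tool_rot: [-1.608, 0.001, -1.589]
contact_force: [-0.3, -0.6, -0.5]
opening: 0.0498
```

```bash
python3 - <<'E'
from meas import *
plan(605.5,-102,44,-1.2)
wshot('w24')
E
```

```text
t=41.8 at [ 604.6 -101.9  125.2] phi -1.0 open 49.8 F [-0.3 -0.6 -0.5] -> shift [0.0002 0.0811 0.0039] twist 0.2
```

View pics/w24.png

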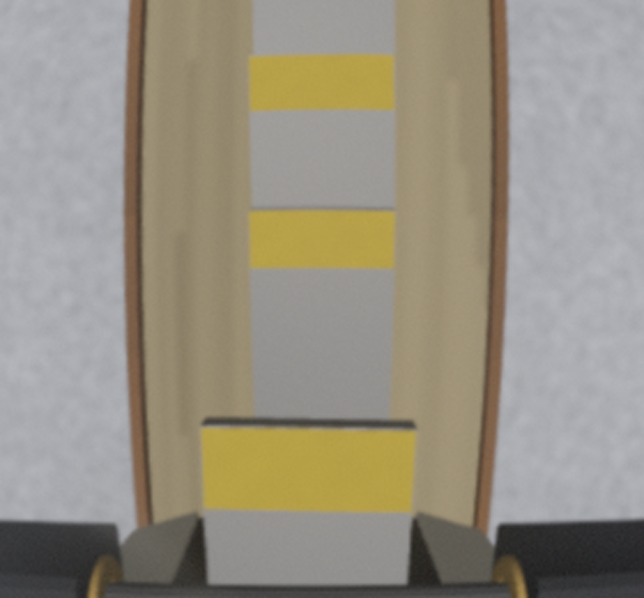

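Request:
send_rows --motion '[[[-0.003,0.04,0.004,0],[-0.003,0.07,0.004,0],[-0.003,0.081,0.004,0],[-0.003,0.081,0.004,0],[-0.003,0.081,0.004,0],[-0.003,0.081,0.004,0]]]'

```text
time: 42.45
tool_pos: [0.6068, -0.1, 0.0463]
tool_rot: [-1.604, -0.0, -1.59]
contact_force: [-1.0, -0.9, 0.6]
opening: 0.0497
```

Request:
send_rows --motion '[[[0,0,0,0],[0,0,0,0],[0,0,0,0],[0,0,0,0],[0,0,0,0]]]' --gripper 0.66

```text
time: 42.95
tool_pos: [0.6068, -0.0999, 0.0464]
tool_rot: [-1.604, -0.0, -1.59]
contact_force: [0.3, 0.2, -0.2]
opening: 0.0607
```

Request:
send_rows --motion '[[[0,-0.03,0,0],[0,-0.07,0,0],[0,-0.1,0,0],[0,-0.1,0,0],[0,-0.1,0,0]]]'

```text
time: 43.45
tool_pos: [0.6101, -0.0999, 0.1467]
tool_rot: [-1.603, -0.0, -1.59]
contact_force: [-0.6, 0.0, -0.7]
opening: 0.0607
```

```bash
python3 - <<'E'
from meas import *
plan(582,-333,180,-1)
wshot('w25')
E
```

```text
t=43.5 at [610.1 -99.9 146.7] phi -1.1 open 60.7 F [-0.6  0.  -0.7] -> shift [ 0.2336 -0.0325 -0.0247] twist -0.1
```

View pics/w25.png

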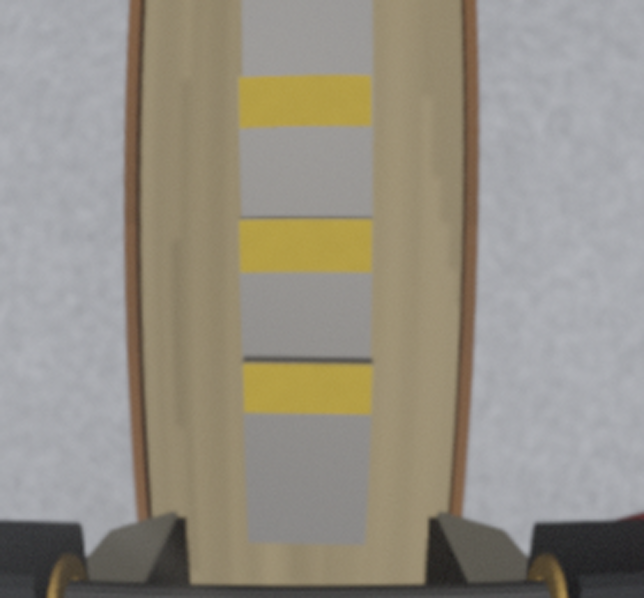

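```bash
python3 - <<'E'
from h import *
c=pickle.load(open('w25.pkl','rb'))
print('b5');wz(c,[(240,220),(372,220)],.0235); print('b6');wz(c,[(243,363),(372,363)],.0235);wz(c,[(367,543),(250,543)],.012)
plan(582,-410,180,-1)
E
```

```text
b5
(240, 220) [583.  -10.8]
(372, 220) [632.2 -11.9]
b6
(243, 363) [582.5 -65.5]
(372, 363) [631.8 -66.1]
(367, 543) [ 630.9 -145.2]
(250, 543) [ 580.6 -144.9]
t=43.5 at [609.5 -99.7 145.5] phi -1.1 open 60.5 F [-1.5  0.4  0.3] -> shift [ 0.3107 -0.0339 -0.0228] twist -0.1
```

Request:
send_rows --motion '[[[0.31,-0.035,-0.025,0],[0.31,-0.035,-0.025,0],[0.31,-0.035,-0.025,0],[0.31,-0.035,-0.025,0],[0.31,-0.035,-0.025,0],[0.31,-0.035,-0.025,0],[0.31,-0.035,-0.025,0],[0.31,-0.035,-0.025,0]]]' --gripper 0.0

```text
time: 44.3
tool_pos: [0.5784, -0.4112, 0.1788]
tool_rot: [-1.608, 0.002, -1.594]
contact_force: [-0.3, 1.0, 0.6]
opening: 0.0021
```

```bash
python3 - <<'E'
from meas import *
plan(582,-333,100,-1)
c=wshot('w26')
t=read_camera('top'); show(t,'t26.png',120,380,110,280,3)
E
```

```text
t=44.3 at [ 578.4 -411.2  178.8] phi -1.3 open 2.1 F [-0.3  1.   0.6] -> shift [-0.0781  0.0789  0.0048] twist -0.3
```

View pics/w26.png

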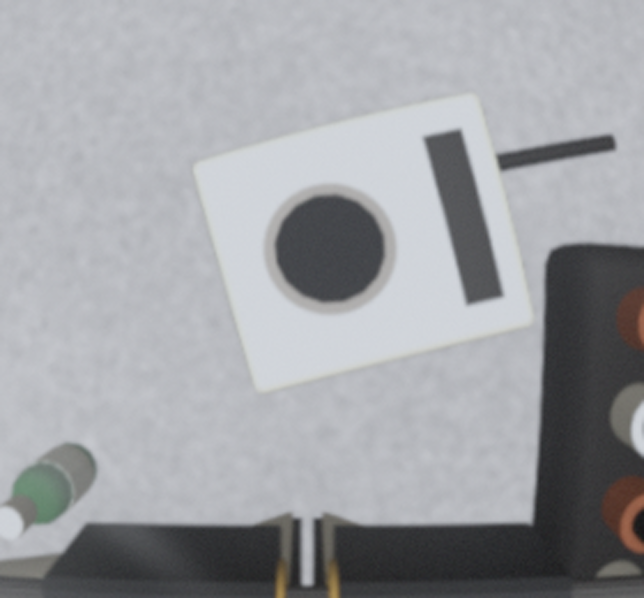

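View pics/t26.png

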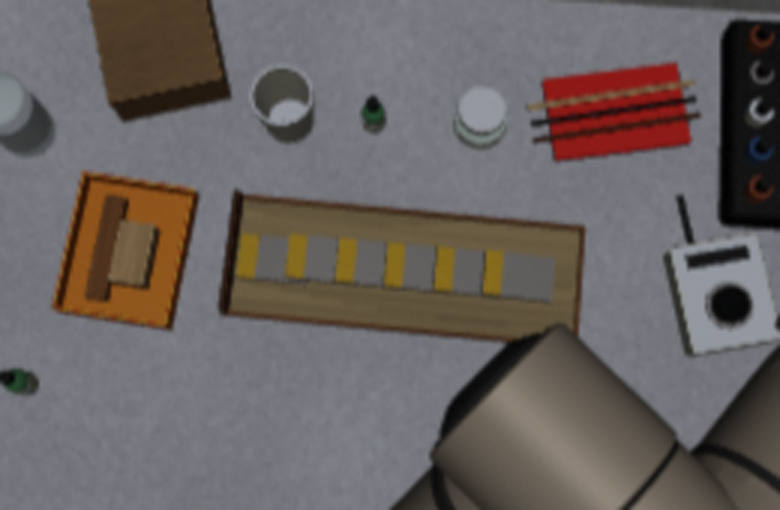

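```bash
python3 - <<'E'
from h import *
c=pickle.load(open('w26.pkl','rb'))
wz(c,[(330.5,248),(275,248),(386,248),(330,194),(330,304)],.046)
wz(c,[(193,163),(475,95),(533,322),(260,391)],.04)
M=st()[2]; print(M.round(3))
plan(582,-333,100,-1)
E
```

```text
(330.5, 248) [ 584.5 -333.1]
(275, 248) [ 563.  -332.5]
(386, 248) [ 605.9 -333.3]
(330, 194) [ 584.7 -311.8]
(330, 304) [ 583.8 -355. ]
(193, 163) [ 530.4 -296.1]
(475, 95) [ 643.8 -269.2]
(533, 322) [ 667.1 -362.3]
(260, 391) [ 554.6 -390.3]
[[-0.019 -0.037  0.999]
 [-1.     0.004 -0.019]
 [-0.003 -0.999 -0.037]]
t=44.4 at [ 579.6 -407.8  179.5] phi -1.1 open 0.2 F [0.2 0.4 0.2] -> shift [-0.0746  0.0796  0.0039] twist -0.1
```

```bash
python3 - <<'E'
from h import *
plan(585.4,-333.2,92,-1)
E
```

```text
t=44.4 at [ 579.6 -407.8  179.5] phi -1.1 open 0.2 F [0.2 0.4 0.2] -> shift [-0.0744  0.0875  0.0076] twist -0.1
```

Request:
send_rows --motion '[[[-0.04,0.03,0.006,0],[-0.075,0.05,0.007,0],[-0.075,0.08,0.008,0],[-0.075,0.088,0.0085,0],[-0.075,0.088,0.0085,0],[-0.075,0.088,0.0085,0],[-0.075,0.088,0.0085,0]]]'

```text
time: 45.1
tool_pos: [0.587, -0.3335, 0.0931]
tool_rot: [-1.605, 0.001, -1.59]
contact_force: [-0.5, -0.4, -0.4]
opening: 0.0004
```

```bash
python3 - <<'E'
from h import *
plan(585.4,-333.2,84,-1)
shot('scene','s27.png')
E
```

```text
t=45.1 at [ 587.  -333.5   93.1] phi -1.1 open 0.4 F [-0.5 -0.4 -0.4] -> shift [-0.0003  0.0092 -0.0013] twist -0.1
```

View pics/s27.png

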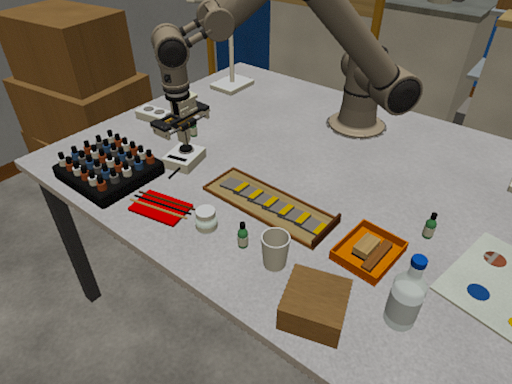

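Request:
send_rows --motion '[[[0,0.004,-0.001,0],[0,0.008,-0.001,0],[0,0.009,-0.001,0],[0,0.009,-0.001,0],[0,0.009,-0.001,0]]]'

```text
time: 45.65
tool_pos: [0.5855, -0.3335, 0.0839]
tool_rot: [-1.606, 0.002, -1.59]
contact_force: [-0.1, -0.8, -0.5]
opening: 0.0006
```

Request:
send_rows --motion '[[[0,0.0015,0,0],[0,0.0015,0,0],[0,0.0015,0,0]]]'

```text
time: 45.95
tool_pos: [0.5855, -0.3335, 0.0824]
tool_rot: [-1.606, 0.002, -1.59]
contact_force: [0.5, 0.6, 0.6]
opening: 0.0003
```

Request:
send_rows --motion '[[[0,0.001,0,0],[0,0.001,0,0],[0,0.001,0,0]]]'

```text
time: 46.25
tool_pos: [0.5855, -0.3335, 0.0818]
tool_rot: [-1.605, 0.001, -1.59]
contact_force: [0.5, -0.5, 2.4]
opening: 0.0003
```

Request:
send_rows --motion '[[[0,0.001,0,0],[0,0.001,0,0],[0,0.001,0,0]]]'

```text
time: 46.55
tool_pos: [0.5855, -0.3335, 0.0811]
tool_rot: [-1.605, 0.001, -1.59]
contact_force: [-0.7, 0.5, 4.5]
opening: 0.0004
```

Request:
send_rows --motion '[[[0,0.001,0,0],[0,0.001,0,0],[0,0.001,0,0]]]'

```text
time: 46.85
tool_pos: [0.5855, -0.3335, 0.0805]
tool_rot: [-1.605, 0.001, -1.59]
contact_force: [-1.4, 1.5, 6.1]
opening: 0.0005
```

Request:
send_rows --motion '[[[0,0.001,0,0],[0,0.001,0,0],[0,0.001,0,0]]]'

```text
time: 47.15
tool_pos: [0.5855, -0.3335, 0.0799]
tool_rot: [-1.605, 0.001, -1.59]
contact_force: [-1.0, 0.7, 6.0]
opening: 0.0007
```

Request:
send_rows --motion '[[[0,0.001,0,0],[0,0.001,0,0],[0,0.001,0,0]]]'

```text
time: 47.45
tool_pos: [0.5855, -0.3335, 0.0792]
tool_rot: [-1.605, 0.001, -1.59]
contact_force: [-1.6, 0.5, 6.1]
opening: 0.0003
```

Request:
send_rows --motion '[[[0,0.001,0,0],[0,0.001,0,0],[0,0.001,0,0]]]'

```text
time: 47.75
tool_pos: [0.5855, -0.3335, 0.0779]
tool_rot: [-1.605, 0.001, -1.59]
contact_force: [-0.2, 0.8, 2.1]
opening: 0.0003
```

Request:
send_rows --motion '[[[0,0.001,0,0],[0,0.001,0,0],[0,0.001,0,0]]]'

```text
time: 48.05
tool_pos: [0.5853, -0.3335, 0.0765]
tool_rot: [-1.605, 0.001, -1.59]
contact_force: [0.0, -0.1, -0.4]
opening: 0.0008
```

Clicked through (the force fell from 6 N to about 0 at 5.5 mm). I'll lift off and check.

Request:
send_rows --motion '[[[0,-0.01,0,0],[0,-0.04,0,0],[0,-0.08,0,0],[0,-0.12,0,0],[0,-0.12,0,0],[0,-0.12,0,0]]]'

```text
time: 48.65
tool_pos: [0.5898, -0.3339, 0.1982]
tool_rot: [-1.603, -0.0, -1.59]
contact_force: [-0.1, 1.0, -0.9]
opening: 0.0002
```

Request:
send_rows --motion '[[[0.1,-0.02,0,0],[0.1,-0.02,0,0],[0.1,-0.02,0,0],[0.1,-0.02,0,0],[0.1,-0.02,0,0]]]'

```text
time: 49.15
tool_pos: [0.5882, -0.4327, 0.2164]
tool_rot: [-1.605, 0.002, -1.59]
contact_force: [-0.9, 0.5, 0.2]
opening: 0.0007
```

```bash
python3 - <<'E'
from meas import *
s=sensors.observe(); print(s['time'],s['tool_pos'],s['contact_force'])
wshot('w28'); shot('scene','s28.png'); t=read_camera('top'); show(t,'t28.png',120,380,110,280,3)
for b in bands(t,.022,10): print(b)
E
```

```text
49.15 [ 0.58825    -0.43267592  0.21644725] [-0.8518784   0.5237786   0.20019298]
(array([ 64.9, 188.4]), np.int32(48), array([0.5969, 0.662 ]))
(array([202. , 194.8]), np.int32(88), array([0.6066, 0.1984]))
(array([218.3, 194.8]), np.int32(85), array([0.6105, 0.1439]))
(array([234.9, 196.3]), np.int32(85), array([0.6093, 0.088 ]))
(array([251.1, 197.9]), np.int32(87), array([0.6074, 0.0334]))
(array([267.6, 199.4]), np.int32(82), array([ 0.6062, -0.0221]))
(array([283.9, 200.3]), np.int32(84), array([ 0.6067, -0.0769]))
```

View pics/t28.png

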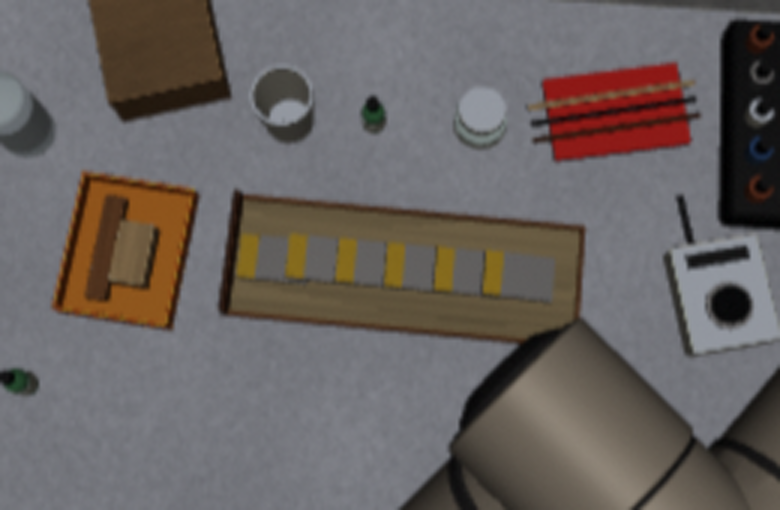

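View pics/w28.png

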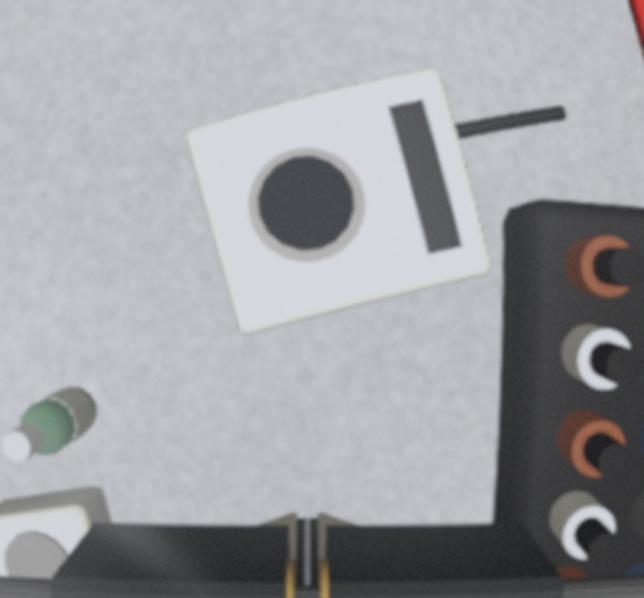

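```bash
python3 -c "
from h import *
print(hand_in())"
```

```text
the job is handed in; nothing more can be done
None
```

The job is handed in at about 49 s of robot time, out of 210 s. No verdict is reported, so what follows rests on my own checks.

- **Clearing the tray:** the sanding block and stick lie flat, side by side, inside the orange box.
- **Board row:** all six boards lie in one overlapping row, and every yellow band shows towards the stop.
  - The first board's gap to the stop is about 5 mm.
  - The next boards follow at about 54.5, 56, 54.5, 55.5 and 55 mm (limits 44 to 64).
  - All six are within about 3 mm of the tray's middle line and 1 to 2 degrees of straight.
- **Dome key:** the force rose to about 6 N, then dropped to near 0 at about 5.5 mm of tool travel, well short of the 8 mm limit. I then lifted the arm clear, and the gripper was touching nothing. I did not measure the key's height afterwards; in the last image it looks as it did before the press.
- **Bystanders:** in the last top view the cup, jar and two of the droppers look unmoved. In the wrist images the third dropper, beside the timer, is still standing. I did not measure any of them.

The top camera disagreed with the wrist camera by 2 to 5 mm on where the stop is. I used the wrist camera's figures, because they reproduced the known board and tray sizes. I saw no sign of the grip slackening or of anything being knocked aside.

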